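# Load a sample tube into the photometer

## Robot

A 7-joint arm with a two-finger parallel gripper is mounted at the origin on the work surface; the furniture and walls round the work are solid. World frame = base frame: x ahead of the robot, y to its left, z up, the work surface at z = 0. Lengths are in m, angles in rad, forces in N, time in s.
With the tool pointing down it reaches from about 0.4 to 0.875 m from the base axis. Payload 4.4 kg.
Tool frame: the origin (TCP) lies midway between the tips of the shut fingers; the grasp point (between the pads) lies 19 mm behind it; z points along the fingers, x is the direction in which the jaws open and shut, and the axes are right-handed (so a half turn about z gives the same grasp; the last joint's range is limited). The gripper opens to 85 mm and grips with 20 to 120 N. Pads are 22 mm wide; open, the fingers measure 114 mm over their backs; the gripper's body (76 mm by 85 mm) begins 54 mm behind the grasp point. The pads swing forward as they close: fully open they stand 13 mm farther back than shut.
Start: joints at [1.109, 0.628, 0.038, 1.517, -0.027, 0.996, -0.02], TCP at [0.251, -0.6, 0.231] pointing down, gripper open.
Joint ranges: [-3.06, 3.06], [-0.37, 2.12], [-1.25, 1.32], [0.18, 2.47], [-1.1, 4.24], [0.23, 1.98], [-2.94, 2.94]. Speed limits (rad/s): [2.57, 2.57, 3.14, 3.14, 3.14, 3.14, 3.14].

## Interface

Orientations are given as [roll, pitch, yaw] about the fixed x, y, z axes, in that order (R = Rz(yaw) Ry(pitch) Rx(roll)).
In Python, from cell import manip gives the robot as it stands. The module is installed in compiled form; this text tells all that it offers.
- The arm moves only by the tool apply_moves, never from a script. Its argument "deltas" is a list of rows, each a list of 5 numbers: the gripper's target within -1 to 1 (fully open at 1, half-way at 0, shut at -1), then the shift along the tool's x, y, z in cm, then the turn about the tool's z in degrees. A call has 1 to 8 rows; each row is the pose to reach, as a shift and turn from the pose commanded when the call began, along the tool's axes at that moment; what a row does not reach only later rows make up. A row lasts 1/10 s, in which the tool goes at most 50 mm and 8.59 degrees, less where a joint would pass 70% of its speed; a pose out of reach is approached as far as the arm can. A call with a gripper value outside its range is refused whole. The fingers move at their own pace and stop on an object; "squeeze" is the grip in N (left out, the last holds). Time passes only in rows, so rows that repeat a pose let the fingers close. It gives the time, the measured TCP pose, the force and the opening at its end, in the units of the state.
- manip.sense(): the state, without advancing time (a new reading comes with each control period).
- manip.read_camera(name): name is "scene" or "top"; returns a dict with "image" (384x512x3 uint8, red, green, blue), "range_z" (384x512 float32, m along the optical axis (not along the pixel's ray), 0 where there is no reading), "vfov" (degrees; the focal length in pixels is half the picture's height over the tangent of half this angle, whatever the lens; pixels are square), "cx", "cy" (the principal point, pixels), "k1" (the pictures are not rectified: a ray, as slopes to the right and down, at radius r is drawn at 1 + k1 r^2 times it, then the intrinsics apply), "R" (3x3) and "t" (3): a world point X has camera coordinates R X + t. Camera axes: x right, y down, z forward; pixel columns grow to the right and rows downward; lengths in m; the calibration is good to about 2 mm. A picture is of the moment at which its call begins.
- manip.close_job(): hands the job in, once; it reports no verdict.
Trained networks look in a picture, given as the dict that the camera call returned (one of the last four; its "shot" number tells which), for a name from the list of things; names that differ only in an ending like _2 or _b are one class to them, and where a whole thing is asked for, a point or a joint stands for the part that bears it (a point fixed in the world has none). Each returns a list of dicts, best first, with "p" (0 to 1); they miss things now and then, are a little off and sometimes report something else, mostly with a low value. They report only what shows in the picture. A call takes as long as a camera call.
- manip.outline_of(picture, target): "pixels" (384x512 bool, what is visible of it) and "point" ([column, row] in pixels, amid what is visible of it).
The state is a dict: "t": time; "joint_pos": joint angles; "dq": joint speeds; "joint_efforts": joint torques, N m; "eef_pos": TCP position; "ee_rot": TCP orientation; "wrist_force": force on the tool from outside, world axes, zero at the start; "wrist_torque": the same for the moment, N m; "width": opening from 0.0 (shut) to 1.0 (fully open).
Only numpy, scipy, OpenCV 4.12 (cv2) and the standard library are available. Lean on these libraries where they do the work, as an engineer would, in place of code of your own. Each camera call takes 0.05 s, during which the arm holds its last target. There are 200 camera calls.

## Task

Get the photometer ready to measure: set the black tube carrier fully home in its keyed pocket, flat and square with its cut corner in the filled corner, then gently lay the steel sample tube across the carrier's two V-blocks with its caps outside the blocks, and slide the dark hood fully shut over it. Leave the bottle, the sample pot and the vial standing where they are.

Things in the scene. Friction and masses are not known exactly. Their poses are not given: they have to be found in the camera images.
- photometer: low fixed bench instrument, 112 mm (x) wide, 364 mm (y) long, aluminium deck 34 mm above the work surface. Cream housings, 84 mm wide, rise 66 mm above the deck at both ends; between them the deck is free from y -72 to +72 mm. Two 5 mm guide rails run along its edges. Origin: on the work surface under the pocket's centre; y along the light path towards the parked hood, x away from the robot.
- pocket (a point): centre of the floor of the pocket in the photometer's deck, 24 mm above the work surface; axes as the photometer's. The pocket is 63 mm (x) by 119 mm (y), 10 mm deep, with a 2 mm bevelled rim. Its +x +y corner (far side, towards the hood) is filled at 45 degrees to suit the carrier's cut corner; a red dot on the deck beside it marks it.
- carrier: black loose tube carrier, 0.28 kg: plate 60 (x) x 116 (y) x 10 mm, its +x +y corner cut at 45 degrees (16 mm legs, red dot beside). On its middle a grip web 14 mm thick (x), 44 mm long (y), 32 mm high above the plate, between two V-blocks. Origin: centre of the web, 26 mm above the plate's underside, 16 mm above its top. Seated: plate flush with the deck, axes along the pocket's.
- cradle (a point): point of the carrier, 30 mm above its origin, where the tube's centre lies when cradled (tube along the carrier's y). The two V-blocks are 44 mm wide (x), rise 48 mm above the plate (2 mm above this point) and reach from 22 to 33 mm either side of the middle in y; 90 degree grooves run along y, 32 mm wide at the top.
- tube: steel sample tube lying on its side, loose, about 0.13 kg: barrel 20 mm in diameter, with a blue hexagonal screw cap 25 mm across flats and 14 mm long at each end, 100 mm long in all (bare barrel 72 mm). Origin: centre of the tube; y runs along the tube; both ends are alike and it may be turned about y. At the start it lies on the work surface on flats of its caps, axis 12.5 mm up.
- hood (a joint): dark sliding hood, 150 mm long (y), m: 0 = parked open over the +y housing, 0.163 = fully shut over the pocket (end stop). It slides along the pocket's -y direction; its leading edge is 88 mm from the pocket's centre in y at 0. It stays where it is left and needs about 2 N. Its inside clears a cradled tube by about 8 mm; it will strike one that stands high.
- hood_handle (a point): centre of the black grip rib on top of the hood, 40 mm behind its leading edge: 52 mm long across (pocket's x), 12 mm thick (pocket's y), 25 mm high above the hood's top, which is about 107 mm above the work surface. Moves with the hood; axes along the pocket's.
- bottle: bystander: clear 100 ml bottle with blue cap, 56 mm wide, 105 mm high, standing, loose. Origin: centre of its underside.
- pot: bystander: clear sample pot with blue lid, 51 mm wide, 59 mm high, standing, loose. Origin: centre of its underside.
- vial: bystander: small amber vial with black cap, 22 mm wide, 50 mm high, standing, loose. Origin: centre of its underside.

How it is judged:
By the outcome, as a careful person would: the job done as asked, in the order asked, and still so for the second after the job is handed in, with the robot touching nothing.
It also fails if it takes over 72 s, if anything falls off the work surface, if the arm or the gripper's body presses on something with over 40 N, if the wrist force passes 120 N, or if a joint passes its speed limit or range.

## Working session

There is one attempt and no reset: what is moved stays moved. The work goes in short steps, Python scripts to look and compute and a tool call to move; the robot and the scene stay as the last step left them, time stands still between calls to the robot, and variables do not carry over. Pictures are saved under pics/ and viewed, about 8 in all and at most 12, crops included, and the job is handed in when it is done.

Besides the shell and the picture viewer there is one more tool, called after "Request:" by a JSON object that holds its "fn" and its "kwargs", one argument or row to a line. apply_moves: Moves the arm, as the interface text tells. Its arguments: {"type":"object","properties":{"deltas":{"type":"array"},"squeeze":{"type":"number"}},"required":["deltas"]}

```bash
mkdir -p pics
cat > h.py <<'E'
import numpy as np, cv2
from cell import manip
def cloud(c):
    H,W=c['range_z'].shape; f=H/2/np.tan(np.radians(c['vfov'])/2)
    K=np.array([[f,0,c['cx']],[0,f,c['cy']],[0,0,1.]])
    v,u=np.mgrid[:H,:W]
    # invert the k1 model by fixed point
    xd=(u-c['cx'])/f; yd=(v-c['cy'])/f; x,y=xd.copy(),yd.copy()
    for _ in range(20):
        s=1+c['k1']*(x*x+y*y); x,y=xd/s,yd/s
    z=c['range_z']; P=np.stack([x*z,y*z,z],-1)
    P=(P-np.array(c['t']))@np.array(c['R']); P[z<=0]=np.nan
    return P
def proj(c,X):
    H=c['image'].shape[0]; f=H/2/np.tan(np.radians(c['vfov'])/2)
    p=np.atleast_2d(X)@np.array(c['R']).T+np.array(c['t']); x=p[:,0]/p[:,2]; y=p[:,1]/p[:,2]
    s=1+c['k1']*(x*x+y*y); return np.stack([f*x*s+c['cx'],f*y*s+c['cy']],-1)
def save(c,name,crop=None,k=1):
    im=c['image'][:,:,::-1]
    if crop: a,b,d,e=crop; im=im[b:e,a:d]
    cv2.imwrite('pics/'+name,cv2.resize(im,None,fx=k,fy=k,interpolation=cv2.INTER_CUBIC))
E
python3 - <<'E'
from h import *
ims=[]
for n in ['scene','top']:
    c=manip.read_camera(n); P=cloud(c); np.save(n+'P.npy',P); np.save(n+'I.npy',c['image'])
    ims.append(c['image'])
    print(n,'cam at',-np.array(c['R']).T@np.array(c['t']),c['vfov'],c['k1'],c['cx'],c['cy'])
    print(np.round(c['R'],2).tolist())
    for o in ['photometer','carrier','tube','hood','hood_handle','bottle','pot','vial']:
        for r in manip.outline_of(c,o)[:2]:
            m=r['pixels']; q=P[m]; q=q[~np.isnan(q[:,0])]
            if len(q): print(o,round(r['p'],2),np.round(r['point']),m.sum(),'med',np.round(np.median(q,0),3),'lo',np.round(np.percentile(q,2,0),3),'hi',np.round(np.percentile(q,98,0),3))
    np.save(n+'.npy',c,allow_pickle=True)
cv2.imwrite('pics/a.png',cv2.resize(np.hstack(ims)[:,:,::-1],(800,300),interpolation=cv2.INTER_AREA))
cv2.imwrite('pics/top.png',cv2.resize(ims[1][:,:,::-1],(768,576),interpolation=cv2.INTER_CUBIC))
s=manip.sense();print(s)
E
```

```text
scene cam at [-0.44248158 -0.84821384  0.76395634] 51.11340074371328 -0.03206919243096143 253.8009653301027 195.1225622603265
[[0.65, -0.76, -0.02], [-0.39, -0.3, -0.87], [0.65, 0.58, -0.49]]
photometer 0.87 [190. 184.] 2250 med [0.403 0.228 0.065] lo [0.35  0.031 0.007] hi [0.497 0.367 0.116]
carrier 0.62 [335. 250.] 659 med [ 0.449 -0.392  0.014] lo [ 0.403 -0.427  0.   ] hi [ 0.504 -0.344  0.054]
tube 0.46 [304. 224.] 69 med [ 0.512 -0.23   0.016] lo [ 0.487 -0.239  0.006] hi [ 0.531 -0.222  0.023]
hood 0.57 [176. 175.] 898 med [0.38  0.285 0.099] lo [0.355 0.22  0.037] hi [0.463 0.367 0.126]
hood_handle 0.78 [178. 172.] 836 med [0.381 0.282 0.1  ] lo [0.356 0.221 0.042] hi [0.456 0.365 0.126]
bottle 0.71 [392. 241.] 326 med [ 0.535 -0.518  0.048] lo [ 0.523 -0.538  0.013] hi [ 0.57  -0.496  0.105]
pot 0.74 [334. 277.] 414 med [ 0.316 -0.466  0.054] lo [ 0.305 -0.485  0.004] hi [ 0.351 -0.441  0.06 ]
pot 0.56 [186. 185.] 2220 med [0.403 0.227 0.065] lo [0.35  0.031 0.009] hi [0.496 0.365 0.114]
top cam at [ 0.20331038 -0.11295552  1.27610582] 50.917923602929584 -0.1467531318398943
[... 1228 characters left out ...]
 0.132]
{'t': 0.9, 'joint_pos': array([ 1.10922785,  0.62837815,  0.03852779,  1.51735423, -0.02697918,
        0.99626111, -0.02000933]), 'dq': array([ 0.00143941,  0.00074759,  0.00045916, -0.00154988,  0.00030067,
        0.00198988, -0.00119629]), 'joint_efforts': array([-9.00097384e-04, -5.63264751e+01,  1.22539155e+00, -1.93785238e+01,
        1.09695189e-02,  1.60977932e-03, -1.84790231e-06]), 'eef_pos': array([ 0.25061358, -0.59980418,  0.23134279]), 'ee_rot': array([-3.14158609e+00, -1.18021297e-04, -1.17507231e+00]), 'wrist_force': array([-0.10075901, -0.01027359,  0.07522667]), 'wrist_torque': array([-1.14713424e-02,  7.11100036e-05,  6.78526218e-03]), 'width': 1.0020255075493179}
```

View pics/a.png

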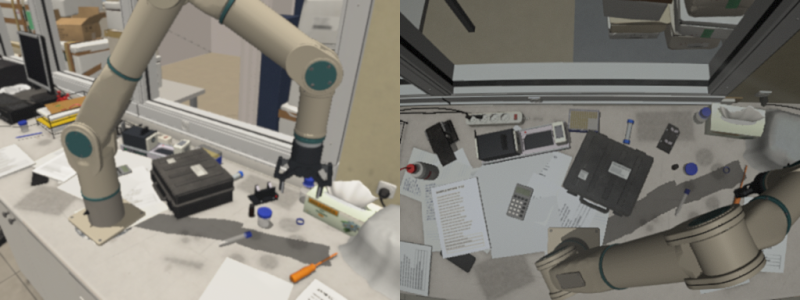

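View pics/top.png

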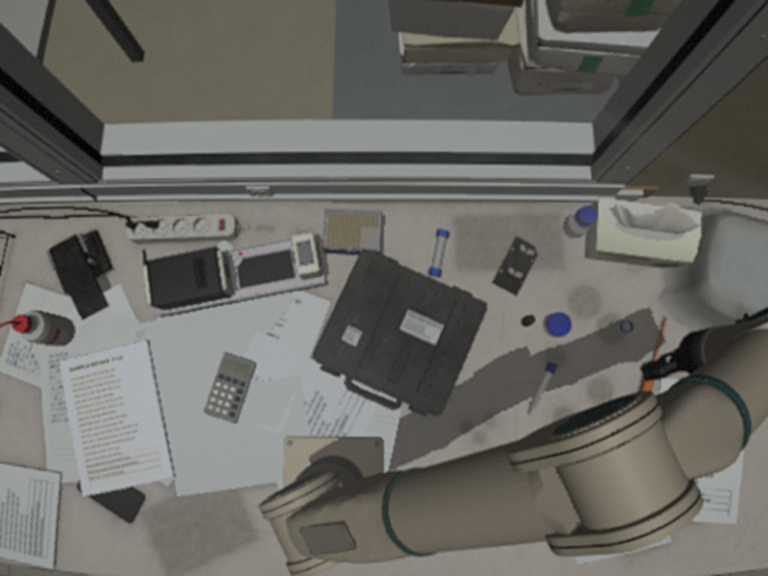

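The top view shows the photometer at (235,275), the carrier at (515,265), the tube at (439,252), the case between them, the bottle at (585,215), the pot at (558,324) and the vial at (528,320). Next I rectify it to fit the poses precisely.

```bash
cat >> h.py <<'E'
def ortho(c,z,x0,x1,y0,y1,s):
    # image: up=+x, left=+y, s px/mm
    X=np.arange(x1,x0,-.001/s); Y=np.arange(y1,y0,-.001/s)
    g=np.stack(np.meshgrid(X,Y,indexing='ij')+[np.full((len(X),len(Y)),z)] if False else list(np.meshgrid(X,Y,indexing='ij'))+[np.full((len(X),len(Y)),z)],-1)
    p=proj(c,g.reshape(-1,3)).astype(np.float32).reshape(g.shape[:2]+(2,))
    return cv2.remap(c['image'],p[...,0],p[...,1],cv2.INTER_CUBIC)
E
python3 - <<'E'
from h import *
c=np.load('top.npy',allow_pickle=True).item(); P=np.load('topP.npy')
A=ortho(c,.034,.34,.52,.02,.41,2)
B=ortho(c,.010,.39,.54,-.46,-.32,2.6)
B2=ortho(c,.058,.39,.54,-.46,-.32,2.6)
b=np.full((A.shape[0]+B.shape[0],A.shape[1],3),0,np.uint8)
b[:A.shape[0]]=A; b[A.shape[0]:,:B.shape[1]]=B; b[A.shape[0]:,B.shape[1]+10:B.shape[1]*2+10]=B2
print(A.shape,B.shape)
cv2.imwrite('pics/o.png',b[:,:,::-1])
# case height
m=(P[...,1]<0.0)&(P[...,1]>-.25)&(P[...,0]>.2)&(P[...,0]<.5)&(P[...,2]>.05)
q=P[m];print('case',np.percentile(q,[1,50,99],0).round(3))
m=(P[...,1]<0.05)&(P[...,1]>-.6)&(P[...,0]>.5)&(P[...,0]<.9)&(P[...,2]>.03); q=P[m]
print('far',np.percentile(q,[1,50,99],0).round(3))
# depth profiles: hood top points
m=(P[...,2]>.1)&(P[...,2]<.115)&(P[...,1]>.2)&(P[...,1]<.4)&(P[...,0]<.5)&(P[...,0]>.34); q=P[m]
r=cv2.minAreaRect((q[:,:2]*1000).astype(np.float32)); print('hood top',r,np.median(q[:,2]))
m=(P[...,2]>.126)&(P[...,1]>.2)&(P[...,1]<.4)&(P[...,0]<.5)&(P[...,0]>.34)&(P[...,2]<.14); q=P[m]
print('rib',cv2.minAreaRect((q[:,:2]*1000).astype(np.float32)),len(q),q.mean(0))
m=(abs(P[...,0]-.46)<.08)&(abs(P[...,1]+.378)<.08)
q=P[m&(P[...,2]>.05)];print('blocks',cv2.minAreaRect((q[:,:2]*1000).astype(np.float32)),len(q),q.mean(0))
E
```

```text
(360, 780, 3) (391, 365, 3)
case [[ 0.204 -0.246  0.059]
 [ 0.318 -0.119  0.117]
 [ 0.493 -0.004  0.124]]
far [[ 0.509 -0.585  0.059]
 [ 0.615 -0.461  0.169]
 [ 0.727  0.04   0.726]]
hood top ((417.32403564453125, 303.9816589355469), (95.20760345458984, 164.1717071533203), 11.524930000305176) 0.10718193390866293
rib ((425.2861328125, 266.67242431640625), (48.65986251831055, 12.226822853088379), 12.266610145568848) 73 [0.42511497 0.2661088  0.13183615]
blocks ((464.09295654296875, -381.94915771484375), (45.249263763427734, 66.81137084960938), 60.17519760131836) 77 [ 0.463102   -0.38277322  0.05555201]
```

View pics/o.png

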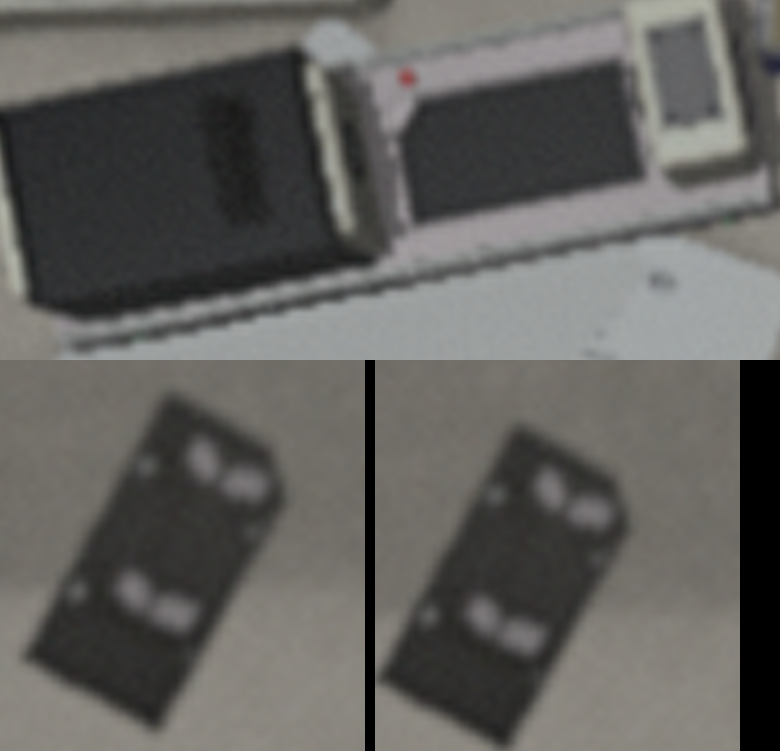

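```bash
cat >> h.py <<'E'
def darkrect(c,z,box,s,thr,close=9):
    x0,x1,y0,y1=box; o=cv2.GaussianBlur(ortho(c,z,*box,s),(0,0),1.5).max(2)
    m=(o<thr).astype(np.uint8); m=cv2.morphologyEx(m,cv2.MORPH_CLOSE,np.ones((close,close)))
    m=cv2.morphologyEx(m,cv2.MORPH_OPEN,np.ones((5*s+1,)*2))
    cs,_=cv2.findContours(m,cv2.RETR_EXTERNAL,cv2.CHAIN_APPROX_NONE); k=max(cs,key=cv2.contourArea)
    w=np.stack([x1-k[:,0,1]*.001/s,y1-k[:,0,0]*.001/s],1)
    (cx,cy),(a,b),t=cv2.minAreaRect((w*1000).astype(np.float32))
    return o,m,w,(cx,cy,a,b,t)
def togo(x,y,z,yaw,s=None):
    s=s or manip.sense(); p=s['eef_pos']; r=s['ee_rot']; y0=r[2]
    d=np.array([x,y,z])-p; a=np.array([np.cos(y0),np.sin(y0)]); b=np.array([np.sin(y0),-np.cos(y0)])
    dy=(yaw-y0+np.pi/2)%np.pi-np.pi/2
    print('tool cm',np.round([d[:2]@a*100,d[:2]@b*100,-d[2]*100],2),'turn deg',round(-np.degrees(dy),2),'(alt',round(-np.degrees(dy-np.sign(dy)*np.pi),1),')')
E
python3 - <<'E'
from h import *
c=np.load('top.npy',allow_pickle=True).item(); P=np.load('topP.npy')
for thr in (70,80,90):
    print('carrier',thr,np.round(darkrect(c,.010,(.38,.54,-.46,-.30),4,thr,41)[3],1))
for thr in (80,100,120):
  for z in (.034,.032):
    print('pocket',thr,z,np.round(darkrect(c,z,(.37,.52,.075,.225),4,thr)[3],1))
# tube: blue+barrel from outline points
m=manip.outline_of
I=c['image'].astype(int); 
o=ortho(c,.02,.42,.56,-.27,-.17,4).astype(int); bl=(o[...,2]-o[...,0]>40).astype(np.uint8)
n,l,st,ce=cv2.connectedComponentsWithStats(bl)
for i in range(1,n):
    if st[i,4]>100: print('cap',st[i,4],.56-ce[i,1]/4000,-.17-ce[i,0]/4000)
o=ortho(c,.034,.34,.52,.02,.41,4).astype(int);
rd=((o[...,0]-o[...,1])>60).astype(np.uint8); n,l,st,ce=cv2.connectedComponentsWithStats(rd)
for i in range(1,n):
    if st[i,4]>60: print('red',st[i,4],.52-ce[i,1]/4000,.41-ce[i,0]/4000)
E
```

```text
carrier 70 [ 462.5 -382.4   58.   115.2   61.1]
carrier 80 [ 462.7 -382.6   60.   116.9   61.3]
carrier 90 [ 462.8 -382.9   62.2  118.8   61.5]
pocket 80 0.034 [449.4 150.7  60.1 118.7  11.2]
pocket 80 0.032 [449.8 151.2  60.2 118.7  11.2]
pocket 100 0.034 [443.  161.2  74.3 151.5  14.9]
pocket 100 0.032 [445.7 162.3  72.2 153.5  17.4]
pocket 120 0.034 [440.7 159.6  80.1 150.1  11.7]
pocket 120 0.032 [443.2 160.4  78.3 152.1  13.9]
cap 4077 0.532040654893304 -0.22449006622516557
cap 4584 0.44701952443280984 -0.20676101657940665
red 139 0.4810629496402878 0.20667266187050357
```

Run:
```python
from h import *
togo(.4627,-.3826,.16,np.radians(-118.7))
```

```text
tool cm [-11.87 -27.94   7.13] turn deg 51.37 (alt -128.6 )
```

Request:
{"fn": "apply_moves", "kwargs": {
  "deltas": [
    [0.2,-2,-5,0.5,8],
    [0.2,-4,-9,1,16],
    [0.2,-6,-13,2,24],
    [0.2,-8,-17,3,32],
    [0.2,-9.5,-21,4,40],
    [0.2,-11,-25,5.5,47],
    [0.2,-11.87,-27.94,7.13,51.37],
    [0.2,-11.87,-27.94,7.13,51.37]
  ],
  "squeeze": 40
}}

```text
t: 1.7
eef_pos: [0.467, -0.376, 0.1576]
ee_rot: [3.139, 0.005, -2.064]
wrist_force: [-0.8, 0.5, -0.1]
width: 0.597
```

Run:
```python
from h import *
ims=[]
for n in ['scene','top']:
    c=manip.read_camera(n)
    p=proj(c,[.463,-.383,.05])[0].astype(int); a=max(0,p[0]-75);b=max(0,p[1]-90)
    ims.append(cv2.resize(c['image'][b:b+150,a:a+130],None,fx=3,fy=3,interpolation=cv2.INTER_CUBIC))
cv2.imwrite('pics/g.png',np.hstack(ims)[:,:,::-1])
s=manip.sense();print(s['t'],s['eef_pos'],np.degrees(s['ee_rot']),s['width'],s['joint_pos'].round(2)); togo(.4627,-.3826,.07,np.radians(-118.7))
```

```text
1.8 [ 0.4630455  -0.38183141  0.15961461] [ 1.79949461e+02 -1.84571518e-02 -1.18529155e+02] 0.5960300083890324 [ 0.47  0.66  0.28  1.74 -0.24  0.78 -1.21]
tool cm [ 0.08 -0.01  8.96] turn deg 0.17 (alt -179.8 )
```

View pics/g.png

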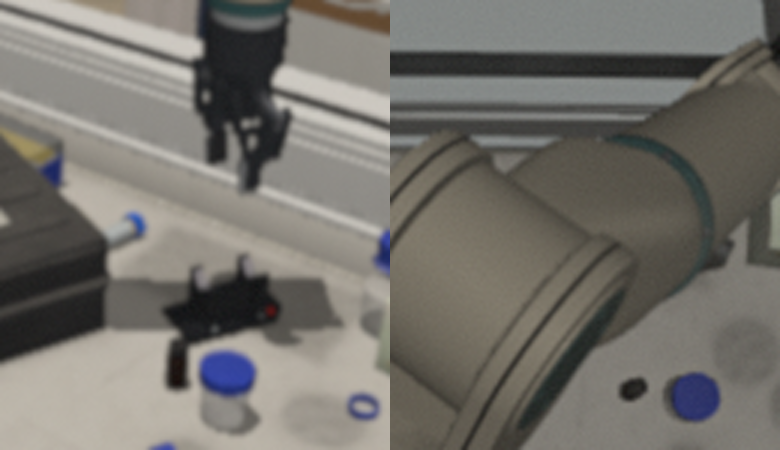

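The scene crop shows the gripper over the carrier, with the V-blocks at about (215,280). The arm blocks the top view. Descending.

Request:
{"fn": "apply_moves", "kwargs": {
  "deltas": [
    [0.2,0.08,0,4,0.17],
    [0.2,0.08,0,8,0.17],
    [0.2,0.08,0,11,0.17],
    [0.2,0.08,0,13,0.17],
    [0.2,0.08,0,14,0.17],
    [0.2,0.08,0,14.6,0.17],
    [0.2,0.08,0,14.6,0.17]
  ]
}}

```text
t: 2.5
eef_pos: [0.4619, -0.3842, 0.0143]
ee_rot: [-3.141, -0.0, -2.076]
wrist_force: [-0.2, -0.8, -0.2]
width: 0.601
```

Request:
{"fn": "apply_moves", "kwargs": {
  "deltas": [
    [-0.4,0,0,0,0],
    [-0.8,0,0,0,0],
    [-1,0,0,0,0],
    [-1,0,0,0,0],
    [-1,0,0,0,0],
    [-1,0,0,0,0],
    [-1,0,0,0,0]
  ]
}}

```text
t: 3.2
eef_pos: [0.4629, -0.3841, 0.0152]
ee_rot: [-3.139, -0.001, -2.075]
wrist_force: [-1.6, -0.5, 5.5]
width: 0.157
```

Request:
{"fn": "apply_moves", "kwargs": {
  "deltas": [
    [-1,0,0,-1,0],
    [-1,0,0,-3,0],
    [-1,0,0,-7,0],
    [-1,0,0,-12,0],
    [-1,0,0,-17,0],
    [-1,0,0,-20,0],
    [-1,0,0,-20,0]
  ],
  "squeeze": 70
}}

```text
t: 3.9
eef_pos: [0.4643, -0.3849, 0.2192]
ee_rot: [-3.133, -0.001, -2.074]
wrist_force: [0.1, -1.2, -3.1]
width: 0.152
```

Run:
```python
from h import *
s=manip.sense();print(s['t'],s['eef_pos'],np.degrees(s['ee_rot']),s['width'],s['wrist_force'],s['wrist_torque'],s['joint_pos'].round(2)); togo(.4494,.1507,.20,np.radians(11.2))
```

```text
3.9 [ 0.46427203 -0.38492098  0.21916987] [-1.79483207e+02 -6.73826465e-02 -1.18854902e+02] 0.15177249404826135 [ 0.11590878 -1.16788667 -3.13331206] [-0.03707738 -0.11880142 -0.00442635] [ 0.45  0.59  0.31  1.68 -0.22  0.9  -1.23]
tool cm [-46.19  27.15   1.92] turn deg 49.95 (alt -130.1 )
```

Request:
{"fn": "apply_moves", "kwargs": {
  "deltas": [
    [-1,-2.5,1.5,0,-7],
    [-1,-5.5,3.3,0,-15],
    [-1,-8.5,5,0,-23],
    [-1,-11.5,6.8,0,-31],
    [-1,-14.5,8.5,0,-39],
    [-1,-17.5,10.3,0,-47],
    [-1,-20.5,12,0,-55],
    [-1,-23,13.5,0,-63]
  ]
}}

```text
t: 4.7
eef_pos: [0.4535, -0.114, 0.2128]
ee_rot: [3.14, 0.003, -0.968]
wrist_force: [0.3, 0.1, -2.5]
width: 0.15
```

Run:
```python
from h import *
s=manip.sense();print(s['t'],s['eef_pos'],np.degrees(s['ee_rot']),s['width'],s['joint_pos'].round(2)); togo(.4494,.1507,.20,np.radians(11.2))
```

```text
4.7 [ 0.45346969 -0.11398369  0.2128393 ] [ 1.79894913e+02  1.68618420e-01 -5.54403556e+01] 0.14973023934025778 [ 0.19  0.4  -0.01  2.03  0.    0.72 -0.78]
tool cm [-22.03 -14.68   1.28] turn deg -66.64 (alt 113.4 )
```

Request:
{"fn": "apply_moves", "kwargs": {
  "deltas": [
    [-1,-3,-2,0,-8.5],
    [-1,-6,-4,0,-17],
    [-1,-9,-6,0,-25.5],
    [-1,-12,-8,0,-34],
    [-1,-15,-10,0,-42],
    [-1,-18,-12,0.5,-50.5],
    [-1,-20.5,-13.7,1,-59],
    [-1,-22,-14.7,1.3,-66.6]
  ]
}}

```text
t: 5.5
eef_pos: [0.4515, 0.1507, 0.1997]
ee_rot: [-3.14, 0.003, 0.197]
wrist_force: [0.9, -0.7, -2.2]
width: 0.148
```

Request:
{"fn": "apply_moves", "kwargs": {
  "deltas": [
    [-1,0,0,0,0],
    [-1,0,0,0,0]
  ]
}}

```text
t: 5.7
eef_pos: [0.452, 0.1474, 0.2]
ee_rot: [3.141, 0.003, 0.187]
wrist_force: [-0.4, -0.9, -3.0]
width: 0.146
```

Run:
```python
from h import *
for n in ['top','scene']:
    c=manip.read_camera(n); np.save('h_'+n+'.npy',c,allow_pickle=True)
    p=proj(c,[.44,.15,.1])[0].astype(int); a=max(0,p[0]-100);b=max(0,p[1]-100)
    globals()[n]=cv2.resize(c['image'][b:b+180,a:a+200],None,fx=2,fy=2,interpolation=cv2.INTER_CUBIC)
cv2.imwrite('pics/h.png',np.hstack([top,scene])[:,:,::-1])
s=manip.sense();print(s['t'],s['eef_pos'],np.degrees(s['ee_rot']),s['width'],s['joint_pos'].round(2),s['wrist_force']); togo(.4494,.1507,.20,np.radians(11.2))
```

```text
5.8 [0.45272531 0.14640941 0.20045721] [1.79935856e+02 1.07292266e-01 1.05702920e+01] 0.15001039132415417 [-0.13  0.44 -0.34  2.02  0.22  0.72 -0.42] [-0.02420584  0.48195094 -2.53051106]
tool cm [-0.25 -0.48  0.05] turn deg -0.63 (alt 179.4 )
```

View pics/h.png

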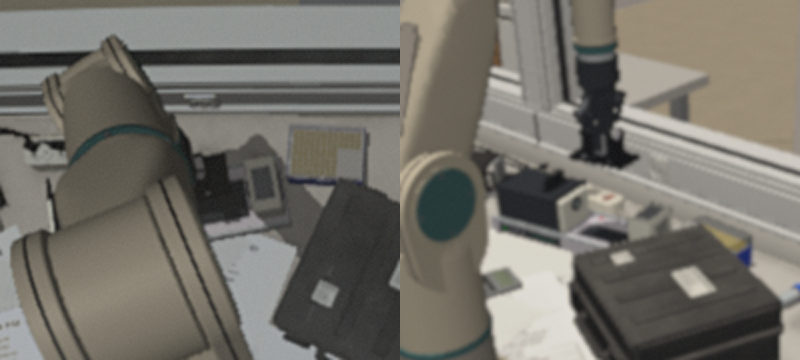

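The top view is mostly blocked. The scene view shows the carrier held level above the deck at about (605,157). To check the pocket pose, I'll overlay the photometer model on the unobstructed pictures.

```bash
cat > ov.py <<'E'
from h import *
def poly(w,h,z,cy=0): return [(-w/2,-h/2+cy,z),(w/2,-h/2+cy,z),(w/2,h/2+cy,z),(-w/2,h/2+cy,z)]
def overlay(c,pose,crop,k,hood=0,car=None):
    x,y,yaw=pose; yaw=np.radians(yaw); a,b,d,e=crop
    im=cv2.resize(c['image'][b:e,a:d],None,fx=k,fy=k,interpolation=cv2.INTER_CUBIC)
    R=np.array([[np.cos(yaw),-np.sin(yaw)],[np.sin(yaw),np.cos(yaw)]])
    L=[(poly(63,119,32),(0,255,0)),(poly(63,119,24),(0,128,255)),(poly(112,364,34),(255,255,0)),(poly(84,110,100,-127),(255,0,255)),
       (poly(52,12,132,128-hood),(255,128,0)),(poly(84,150,107,163-hood),(255,128,0))]
    if car is not None: L=car
    for p,col in L:
        p=np.array(p,float)/1000; p[:,:2]=p[:,:2]@R.T+[x,y]
        q=((proj(c,p)-[a,b]+.5)*k*8).astype(np.int32)
        cv2.polylines(im,[q],True,col,1,cv2.LINE_AA,3)
    return im
E
python3 - <<'E'
from ov import *
t=np.load('top.npy',allow_pickle=True).item(); s=np.load('h_scene.npy',allow_pickle=True).item()
po=(.4498,.1510,11.4)
A=overlay(t,po,(90,150,225,215),5.8)
p=proj(s,[.45,.15,.03])[0].astype(int); 
B=overlay(s,po,(p[0]-65,p[1]-25,p[0]+65,p[1]+30),6)
W=max(A.shape[1],B.shape[1]); pad=lambda i:np.pad(i,((0,0),(0,W-i.shape[1]),(0,0)))
C=np.vstack([pad(A),pad(B)]);print(C.shape);cv2.imwrite('pics/ov.png',C[:,:,::-1])
E
```

```text
(707, 783, 3)
```

View pics/ov.png

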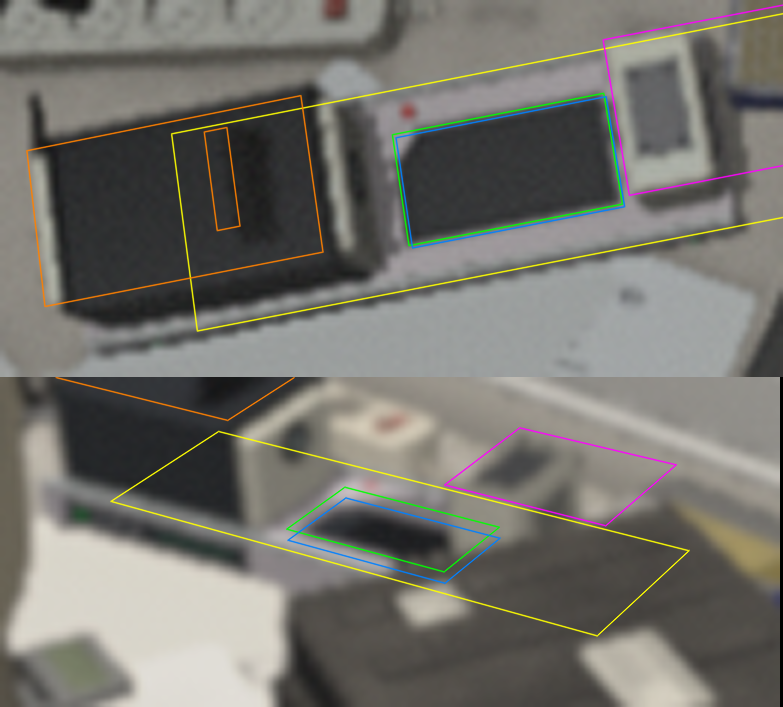

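The pocket and deck edges match the overlay at (0.4498, 0.151) and yaw 11.4°. The hood appears 8 mm or so off its parked model, but I push it to the stop anyway. Descending to just above the deck.

Run:
```python
from h import *
s=manip.sense();print(s['eef_pos']); togo(.4496,.1519,.062,np.radians(11.4))
```

```text
[0.45272531 0.14640941 0.20045721]
tool cm [-0.21 -0.6  13.85] turn deg -0.83 (alt 179.2 )
```

Request:
{"fn": "apply_moves", "kwargs": {
  "deltas": [
    [-1,-0.2,-0.6,1,-0.8],
    [-1,-0.2,-0.6,4,-0.8],
    [-1,-0.2,-0.6,8,-0.8],
    [-1,-0.2,-0.6,11,-0.8],
    [-1,-0.2,-0.6,13,-0.8],
    [-1,-0.2,-0.6,13.8,-0.8],
    [-1,-0.2,-0.6,13.8,-0.8],
    [-1,-0.2,-0.6,13.8,-0.8]
  ]
}}

```text
t: 6.6
eef_pos: [0.4507, 0.1537, 0.0636]
ee_rot: [-3.141, -0.001, 0.201]
wrist_force: [-0.5, 0.6, -2.1]
width: 0.15
```

Run:
```python
from ov import *
for _ in range(4):
    c=manip.read_camera('scene'); s=manip.sense(); print(s['eef_pos'].round(4),np.degrees(s['ee_rot']).round(2),s['wrist_force'].round(1),s['width'].round(3))
togo(.4496,.1519,.062,np.radians(11.4))
z=s['eef_pos'][2]*1000-15
t=manip.read_camera('top')
po=(.4498,.1510,11.4)
car=[(poly(63,119,32),(0,255,0)),(poly(63,119,24),(0,128,255)),([(-30,-58,z+10),(30,-58,z+10),(30,42,z+10),(14,58,z+10),(-30,58,z+10)],(255,0,0)),(poly(44,11,z+58,27.5),(255,255,0)),(poly(44,11,z+58,-27.5),(255,255,0))]
p=proj(c,[.45,.15,.05])[0].astype(int)
A=overlay(c,po,(p[0]-50,p[1]-40,p[0]+50,p[1]+30),7.5,car=car)
p=proj(t,[.45,.15,.05])[0].astype(int)
B=overlay(t,po,(p[0]-50,p[1]-30,p[0]+50,p[1]+30),5,car=car)
cv2.imwrite('pics/ov2.png',A[:,:,::-1]);
```

```text
Traceback (most recent call last):
AttributeError: 'float' object has no attribute 'round'
```

```bash
cat > rel.py <<'E'
from ov import *
def go(name,po=(.4498,.1510,11.4)):
    E=[]
    for _ in range(4):
        c=manip.read_camera('scene'); s=manip.sense(); E.append(np.r_[s['eef_pos']*1000,np.degrees(s['ee_rot'][2])])
    print(np.round(E,2).tolist(),s['wrist_force'].round(1),round(s['width'],3)); m=np.mean(E,0); z=m[2]-15
    togo(.4496,.1519,.062,np.radians(11.4))
    car=[(poly(63,119,32),(0,255,0)),([(-30,-58,z+10),(30,-58,z+10),(30,42,z+10),(14,58,z+10),(-30,58,z+10)],(255,0,0)),(poly(44,11,z+58,27.5),(255,255,0)),(poly(44,11,z+58,-27.5),(255,255,0))]
    p=proj(c,[.45,.15,.05])[0].astype(int)
    A=overlay(c,po,(p[0]-50,p[1]-40,p[0]+50,p[1]+30),7.5,car=car)
    cv2.imwrite('pics/'+name,A[:,:,::-1])
E
python3 -c "
import rel; rel.go('ov2.png')"
```

```text
[[451.07, 153.78, 64.05, 11.52], [451.05, 153.72, 64.07, 11.52], [450.97, 153.67, 64.0, 11.52], [450.83, 153.61, 63.88, 11.52]] [ 0.6  0.4 -3.7] 0.151
tool cm [-0.15  0.14  0.19] turn deg 0.12 (alt -179.9 )
```

View pics/ov2.png

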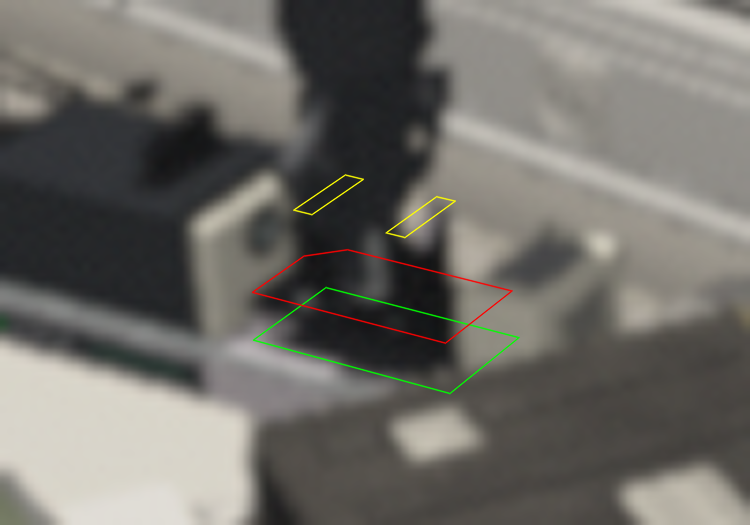

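Run:
```python
from ov import *
c=manip.read_camera('scene'); P=cloud(c); yaw=np.radians(11.4)
d=P[...,:2]-[.4498,.1510]; X=(d@[np.cos(yaw),np.sin(yaw)])*1000; Y=(d@[-np.sin(yaw),np.cos(yaw)])*1000; Z=P[...,2]*1000
p=proj(c,[.45,.15,.05])[0].astype(int); a,b=p[0]-50,p[1]-40
# map of Y/Z on a pixel grid
for r in range(b+18,b+60,3):
    print(r-b,' '.join(f'{X[r,q]:.0f},{Y[r,q]:.0f},{Z[r,q]:.0f}' for q in range(a+30,a+74,4)))
im=c['image'][b:b+70,a:a+100]; im=cv2.convertScaleAbs(cv2.resize(im,None,fx=7.5,fy=7.5,interpolation=cv2.INTER_CUBIC),alpha=2.2)
cv2.imwrite('pics/raw.png',im[:,:,::-1])
```

```text
18 35,116,104 49,108,100 194,203,19 -42,-2,161 -24,-7,155 -9,-13,149 16,-12,139 50,-6,123 151,46,70 151,26,74 152,8,77
21 15,101,103 20,86,104 -58,4,155 -42,-1,149 -22,-4,141 -11,-13,138 14,-13,128 175,84,38 170,60,45 147,24,63 138,-1,72
24 -11,81,106 8,78,98 -58,5,143 -53,-8,144 -22,-3,129 -10,-11,125 15,-11,114 174,84,24 172,62,30 164,37,39 165,17,43
27 -15,79,95 -2,71,91 -50,13,126 -51,-5,130 13,25,95 7,2,103 15,-10,102 174,85,10 166,59,19 174,44,19 161,16,31
30 -26,72,89 -8,67,82 -22,37,96 -37,7,109 -35,-10,112 7,4,90 98,52,38 11,-30,96 177,68,-2 167,40,9 160,16,17
33 -31,69,80 -7,69,69 19,71,56 -14,26,82 -20,3,90 -22,-17,96 -13,-28,94 12,-28,82 153,52,-2 163,39,-3 8,-84,97
36 -29,72,65 -5,73,54 -2,56,57 -13,29,68 -13,9,73 -11,-8,76 -16,-30,84 11,-28,70 139,44,-7 -19,-84,98 -12,-97,98
39 -35,69,56 -26,58,55 -20,43,55 -18,26,58 -12,11,59 -15,-9,66 -15,-28,70 10,-27,58 -37,-79,93 -41,-98,99 -29,-108,96
42 -36,70,44 -11,71,31 -31,36,49 -29,19,53 -25,3,55 -17,-10,54 -20,-30,61 -6,-38,55 -39,-79,82 -45,-101,90 -40,-114,91
45 -36,71,31 -24,62,27 -11,53,22 -4,39,23 7,28,20 -28,-16,48 -29,-36,54 -23,-49,54 -43,-81,72 -45,-99,77 -40,-113,78
48 -58,55,33 -54,39,34 -43,29,31 -21,28,21 -16,13,22 -9,-1,22 -5,-17,24 -24,-49,42 -48,-84,63 -47,-100,67 -108,-158,112
51 -56,58,18 -59,36,25 -57,19,29 -56,1,33 -56,-17,38 -36,-21,28 -145,-119,110 -141,-133,111 -139,-147,114 -135,-160,115 -131,-172,116
54 -60,56,7 -59,38,12 -59,19,16 -182,-97,111 -176,-109,111 -170,-120,111 -165,-133,112 -164,-148,116 -159,-160,116 -153,-172,116 -145,-181,115
57 -69,51,0 -210,-86,112 -202,-96,111 -197,-108,112 -197,-124,116 -192,-136,116 -188,-149,118 -185,-162,119 -168,-166,112 -166,-179,114 -159,-190,113
```

View pics/raw.png

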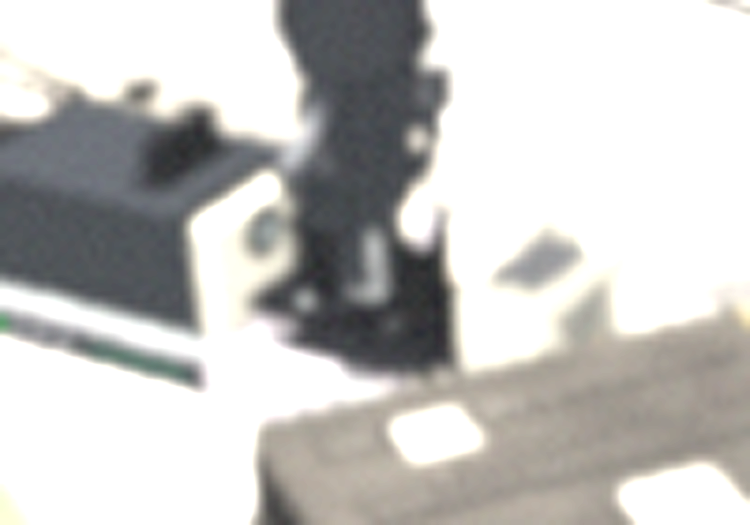

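The enlarged crop shows the carrier level. The -y housing hides its right end at (455,330). The depth puts the plate edges within about 2 mm of the pocket, so I lower it in steps and watch the force.

Request:
{"fn": "apply_moves", "kwargs": {
  "deltas": [
    [-1,-0.1,0.1,0.5,0.1],
    [-1,-0.15,0.15,1.0,0.1],
    [-1,-0.15,0.15,1.3,0.1],
    [-1,-0.15,0.15,1.5,0.1],
    [-1,-0.15,0.15,1.7,0.1],
    [-1,-0.15,0.15,1.7,0.1],
    [-1,-0.15,0.15,1.7,0.1]
  ]
}}

```text
t: 7.6
eef_pos: [0.4491, 0.15, 0.0464]
ee_rot: [3.139, 0.001, 0.198]
wrist_force: [-0.7, -4.7, 7.7]
width: 0.154
```

Request:
{"fn": "apply_moves", "kwargs": {
  "deltas": [
    [-1,0,0,0.2,0],
    [-1,0,0,0.3,0],
    [-1,0,0,0.4,0],
    [-1,0,0,0.4,0],
    [-1,0,0,0.4,0]
  ]
}}

```text
t: 8.1
eef_pos: [0.4494, 0.149, 0.0437]
ee_rot: [3.138, -0.0, 0.198]
wrist_force: [-0.9, -7.3, 22.0]
width: 0.149
```

Request:
{"fn": "apply_moves", "kwargs": {
  "deltas": [
    [-1,0,0.1,-0.2,0],
    [-1,0,0.15,-0.2,0],
    [-1,0,0.15,0,0],
    [-1,0,0.15,0.2,0],
    [-1,0,0.15,0.2,0]
  ]
}}

```text
t: 8.6
eef_pos: [0.4494, 0.1493, 0.0435]
ee_rot: [3.139, -0.002, 0.199]
wrist_force: [-9.3, -7.2, 50.7]
width: 0.151
```

Request:
{"fn": "apply_moves", "kwargs": {
  "deltas": [
    [-1,0,0,-0.35,0],
    [-1,-0.1,0.1,-0.3,0],
    [-1,-0.15,0.15,-0.25,0],
    [-1,-0.15,0.15,-0.25,0]
  ]
}}

```text
t: 9.0
eef_pos: [0.4491, 0.1494, 0.0437]
ee_rot: [-3.141, -0.003, 0.2]
wrist_force: [-2.2, -2.7, 23.3]
width: 0.147
```

Request:
{"fn": "apply_moves", "kwargs": {
  "deltas": [
    [-1,0,0,0,0],
    [-1,-0.05,0.15,0.1,0],
    [-1,-0.05,0.15,0.1,0]
  ]
}}

```text
t: 9.3
eef_pos: [0.4491, 0.1494, 0.0436]
ee_rot: [-3.139, -0.005, 0.201]
wrist_force: [-4.6, 1.0, 33.1]
width: 0.151
```

```bash
cat > chk.py <<'E'
from ov import *
def pc(c,pose=(.4498,.1510,11.4)):
    P=cloud(c); yaw=np.radians(pose[2]); d=P[...,:2]-pose[:2]
    return np.stack([d@[np.cos(yaw),np.sin(yaw)],d@[-np.sin(yaw),np.cos(yaw)],P[...,2]],-1)*1000
E
python3 - <<'E'
from chk import *
Q=[];
for _ in range(3):
    c=manip.read_camera('scene'); Q.append(pc(c))
q=np.median(Q,0); 
p=proj(c,[.45,.15,.05])[0].astype(int); a,b=p[0]-50,p[1]-40
for r in range(b+30,b+54,2):
    print(r-b,' '.join('%.0f,%.0f,%.0f'%tuple(q[r,k]) for k in range(a+30,a+74,3)))
im=c['image'][b:b+70,a:a+100]; im=cv2.convertScaleAbs(cv2.resize(im,None,fx=7.5,fy=7.5,interpolation=cv2.INTER_CUBIC),alpha=1.8)
cv2.imwrite('pics/raw2.png',im[:,:,::-1])
s=manip.sense();print(s['eef_pos'],np.degrees(s['ee_rot']),s['wrist_force'])
E
```

```text
30 -26,72,89 -13,68,84 2,66,78 -62,0,122 -62,-13,125 -24,3,104 -25,-12,108 -15,-17,105 11,-12,92 116,50,30 169,72,1 171,59,3 166,40,9 159,20,17 35,-76,96
32 -27,72,82 -13,69,76 -0,65,71 -53,8,108 -57,-8,114 -45,-12,109 -26,-11,100 nan,nan,nan 11,-11,83 113,49,22 156,64,-1 165,55,-3 165,40,0 165,25,4 17,-87,98
34 -31,70,76 -14,69,68 4,70,59 -25,32,82 -38,8,93 -48,-14,103 -25,-10,91 nan,nan,nan 9,-12,76 7,-27,80 17,-33,77 152,47,-5 nan,nan,nan 1,-84,96 2,-97,99
36 -33,69,68 -13,72,58 7,73,48 -25,33,73 -24,20,75 -43,-9,91 -20,-5,80 -10,-12,76 8,-12,68 3,-29,75 18,-32,68 136,36,-4 -18,-84,97 -12,-93,97 -9,-103,98
38 -33,70,59 -15,71,51 6,73,40 -25,33,64 -19,24,64 -10,18,61 -22,-6,72 -13,-12,69 -22,-33,79 0,-30,67 15,-33,61 -36,-82,97 -31,-92,97 -29,-103,99 -21,-111,97
40 -32,73,49 -18,69,44 4,73,32 -4,51,41 -23,22,57 -10,18,52 -21,-4,63 -13,-12,61 -24,-34,71 -3,-32,61 16,-32,52 -44,-87,94 -40,-98,95 -37,-108,96 -30,-116,94
42 -38,68,45 -17,71,34 -18,56,39 -15,43,40 -19,26,46 -8,20,42 -23,-5,56 -14,-12,53 -21,-31,61 -2,-30,52 17,-31,43 -47,-89,88 -44,-100,90 -45,-113,93 -37,-120,91
44 -36
[... 258 characters left out ...]
-38,33 -43,-85,69 nan,nan,nan -45,-112,77 -35,-118,74
48 -55,57,31 -57,41,35 -43,38,30 -40,27,31 -34,17,30 -33,3,33 -29,-7,34 -22,-16,32 -22,-29,36 -12,-35,32 -7,-46,33 -45,-86,62 -44,-98,65 -109,-154,112 -104,-163,112
50 -60,54,25 -58,42,27 nan,nan,nan -56,14,34 -51,4,34 -41,-2,30 -40,-15,33 -33,-23,31 -30,-35,33 -22,-42,31 -136,-137,113 -130,-145,112 -125,-153,112 -120,-162,112 -117,-171,113
52 -60,55,16 -59,42,19 -58,28,22 -59,13,27 -58,-0,30 -56,-13,32 -57,-27,36 -157,-116,111 -154,-125,112 -149,-134,112 -145,-143,112 -142,-153,113 -141,-164,115 -138,-173,116 -133,-181,116
[0.44911856 0.14941275 0.04359549] [-179.85863346   -0.25922182   11.50093918] [-5.64390032  0.63956519 32.42968187]
```

View pics/raw2.png

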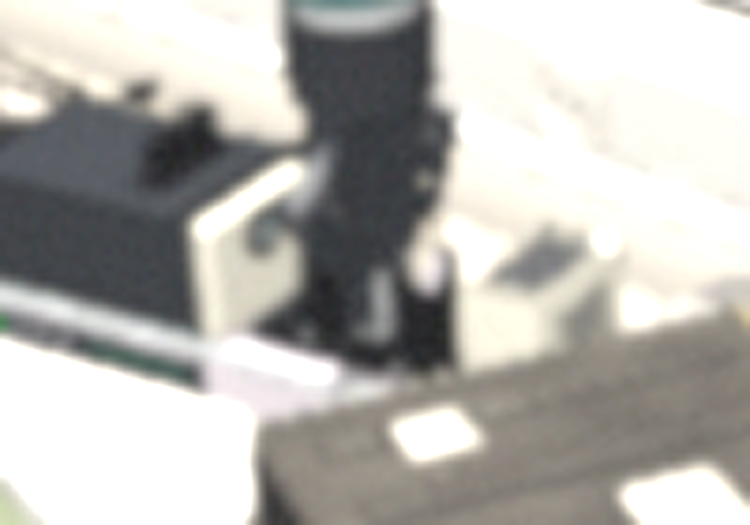

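The depth shows the plate's +y end about 5 mm high, with the -y end flush. It is caught at the hood end, and the forces point -x and -y. I'll ease the load and look for the fit.

Request:
{"fn": "apply_moves", "kwargs": {
  "deltas": [
    [-1,0,0,-0.25,0],
    [-1,0,0,-0.35,0],
    [-1,0,0,-0.35,0]
  ]
}}

```text
t: 9.75
eef_pos: [0.4485, 0.1476, 0.0445]
ee_rot: [-3.141, -0.001, 0.2]
wrist_force: [1.9, 0.3, -1.9]
width: 0.152
```

Request:
{"fn": "apply_moves", "kwargs": {
  "deltas": [
    [-1,-0.1,0,0,0],
    [-1,-0.2,0,0,0],
    [-1,-0.2,0,0,0]
  ]
}}

```text
t: 10.05
eef_pos: [0.4484, 0.1475, 0.0448]
ee_rot: [-3.14, -0.004, 0.199]
wrist_force: [5.3, 1.9, -6.2]
width: 0.147
```

Request:
{"fn": "apply_moves", "kwargs": {
  "deltas": [
    [-1,0,0,0.1,0],
    [-1,0,0,0.2,0],
    [-1,0,0,0.2,0]
  ]
}}

```text
t: 10.35
eef_pos: [0.4485, 0.1474, 0.0437]
ee_rot: [-3.141, -0.005, 0.199]
wrist_force: [4.8, 0.3, 5.1]
width: 0.149
```

Request:
{"fn": "apply_moves", "kwargs": {
  "deltas": [
    [-1,0.1,0,0,0],
    [-1,0.1,0,0.15,0],
    [-1,0.1,0,0.15,0]
  ]
}}

```text
t: 10.65
eef_pos: [0.4486, 0.1473, 0.0436]
ee_rot: [-3.141, -0.004, 0.199]
wrist_force: [-0.7, 0.1, 24.7]
width: 0.149
```

```bash
cat >> chk.py <<'E'
def ends(n=4):
    Q=[]
    for _ in range(n):
        c=manip.read_camera('scene'); Q.append(pc(c))
    q=np.nanmedian(Q,0).reshape(-1,3); 
    dk=q[(q[:,0]<-38)&(q[:,0]>-50)&(abs(q[:,1])<55)&(q[:,2]<45)&(q[:,2]>20)]; print('deck near: z med',np.median(dk[:,2]).round(1),len(dk))
    for lo,hi in ((-58,-46),(-46,-35),(-20,0),(0,20),(35,45),(45,56)):
        m=(q[:,0]>-26)&(q[:,0]<26)&(q[:,1]>lo)&(q[:,1]<hi)&(q[:,2]<46)&(q[:,2]>20); print(lo,hi,m.sum(),np.median(q[m,2]).round(1) if m.any() else None)
    m=(q[:,0]>-22)&(q[:,0]<22)&(abs(q[:,1])>22)&(abs(q[:,1])<36)&(q[:,2]<95)&(q[:,2]>65)
    for sg in (-1,1):
        k=q[m&(q[:,1]*sg>0)]; print('block',sg,len(k),np.percentile(k[:,2],95).round(1) if len(k) else '')
    s=manip.sense();print(s['t'],s['eef_pos'].round(4),np.degrees(s['ee_rot']).round(2),s['wrist_force'].round(1))
E
python3 -c "
from chk import *
ends()"
```

```text
deck near: z med 30.6 24
-58 -46 1 30.8
-46 -35 13 31.8
-20 0 13 35.3
0 20 15 36.5
35 45 3 39.7
45 56 9 40.2
block -1 23 80.4
block 1 1 71.8
10.85 [0.4486 0.1473 0.0435] [-179.98   -0.24   11.42] [ 0.  -0.8 24. ]chk.py:9: RuntimeWarning: All-NaN slice encountered
  q=np.nanmedian(Q,0).reshape(-1,3);
```

Request:
{"fn": "apply_moves", "kwargs": {
  "deltas": [
    [-1,0,0,-0.15,0],
    [-1,0,0.1,-0.15,0],
    [-1,0,0.2,-0.15,0],
    [-1,0,0.3,-0.15,0],
    [-1,0,0.3,-0.15,0]
  ]
}}

```text
t: 11.35
eef_pos: [0.4486, 0.147, 0.0436]
ee_rot: [-3.137, -0.004, 0.201]
wrist_force: [1.8, 6.7, 9.4]
width: 0.147
```

Request:
{"fn": "apply_moves", "kwargs": {
  "deltas": [
    [-1,0,0,0.1,0],
    [-1,0,0,0.2,0],
    [-1,0,0,0.2,0]
  ]
}}

```text
t: 11.65
eef_pos: [0.4487, 0.1471, 0.0435]
ee_rot: [-3.138, -0.005, 0.202]
wrist_force: [-2.9, 5.0, 32.5]
width: 0.15
```

```bash
python3 -W ignore -c "
from chk import *
ends()"
```

```text
deck near: z med 30.9 21
-58 -46 2 31.8
-46 -35 13 31.3
-20 0 14 35.6
0 20 14 36.7
35 45 3 38.9
45 56 11 39.6
block -1 27 81.1
block 1 0 
11.85 [0.4487 0.1471 0.0435] [-179.81   -0.3    11.55] [-3.   6.2 32.2]
```

Request:
{"fn": "apply_moves", "kwargs": {
  "deltas": [
    [-1,0,-0.2,-0.2,0],
    [-0.6,0,-0.2,-0.2,0],
    [-0.2,0,-0.2,-0.2,0],
    [-0.2,0,-0.2,-0.2,0],
    [-0.2,0,-0.2,-0.2,0],
    [-0.2,0,-0.2,-0.2,0]
  ]
}}

```text
t: 12.45
eef_pos: [0.4465, 0.1452, 0.0426]
ee_rot: [3.141, 0.002, 0.199]
wrist_force: [-0.2, -0.0, -0.4]
width: 0.399
```

```bash
python3 -W ignore -c "
from chk import *
ends()"
```

```text
deck near: z med 31.1 24
-58 -46 2 32.9
-46 -35 10 32.4
-20 0 10 35.9
0 20 4 37.9
35 45 5 38.1
45 56 8 39.2
block -1 22 81.6
block 1 0 
12.65 [0.4471 0.1456 0.0429] [1.7999e+02 2.0000e-02 1.1430e+01] [ 0.1 -0.4 -0.1]
```

Request:
{"fn": "apply_moves", "kwargs": {
  "deltas": [
    [-0.2,0,0,-1,0],
    [-0.2,0,0,-4,0],
    [-0.2,0,0,-8,0],
    [-0.6,0.2,-1.5,-8,0],
    [-1,0.2,-2.9,-8,0],
    [-1,0.2,-2.9,-8,0],
    [-1,0.2,-2.9,-8,0],
    [-1,0.2,-2.9,-8,0]
  ]
}}

```text
t: 13.45
eef_pos: [0.4433, 0.1735, 0.123]
ee_rot: [3.141, 0.001, 0.199]
wrist_force: [0.1, 1.0, -0.1]
width: -0.002
```

Request:
{"fn": "apply_moves", "kwargs": {
  "deltas": [
    [-1,0,0,1.5,0],
    [-1,0,0,2.5,0],
    [-1,0,0,3,0],
    [-1,0,0,3.3,0],
    [-1,0,0,3.3,0]
  ]
}}

```text
t: 13.95
eef_pos: [0.4432, 0.1744, 0.0897]
ee_rot: [3.141, 0.001, 0.2]
wrist_force: [0.2, -0.2, -0.1]
width: -0.003
```

Request:
{"fn": "apply_moves", "kwargs": {
  "deltas": [
    [-1,0,0,0.3,0],
    [-1,0,0,0.6,0],
    [-1,0,0,0.8,0],
    [-1,0,0,0.8,0]
  ]
}}

```text
t: 14.35
eef_pos: [0.4433, 0.1745, 0.0818]
ee_rot: [3.141, 0.0, 0.2]
wrist_force: [0.5, -0.2, 0.3]
width: 0.0
```

Request:
{"fn": "apply_moves", "kwargs": {
  "deltas": [
    [-1,0,0,0.2,0],
    [-1,0,0,0.3,0],
    [-1,0,0,0.3,0]
  ]
}}

```text
t: 14.65
eef_pos: [0.4435, 0.1746, 0.0794]
ee_rot: [3.142, -0.0, 0.2]
wrist_force: [-0.8, -0.9, 5.2]
width: 0.001
```

Request:
{"fn": "apply_moves", "kwargs": {
  "deltas": [
    [-1,0,0,0.1,0],
    [-1,0,0,0.2,0],
    [-1,0,0,0.2,0]
  ]
}}

```text
t: 14.95
eef_pos: [0.4444, 0.1751, 0.0787]
ee_rot: [-3.141, -0.003, 0.2]
wrist_force: [-3.3, -0.8, 19.2]
width: 0.0
```

```bash
python3 -W ignore -c "
from chk import *
ends()"
```

```text
deck near: z med 30.5 25
-58 -46 2 32.8
-46 -35 10 32.5
-20 0 16 35.9
0 20 21 36.9
35 45 4 39.8
45 56 8 39.7
block -1 26 81.1
block 1 8 94.4
15.15 [0.4444 0.175  0.0787] [-1.7999e+02 -1.7000e-01  1.1440e+01] [-2.5 -1.6 18.6]
```

Request:
{"fn": "apply_moves", "kwargs": {
  "deltas": [
    [-1,0,0,-1,0],
    [-1,0,0,-5,0],
    [-1,0,3,-9,0],
    [-1,0,8,-13,0],
    [-1,0,13,-15,0],
    [-1,0,18,-15,0],
    [-1,0,23,-15,0],
    [-1,0,28,-15,0]
  ]
}}

```text
t: 15.95
eef_pos: [0.496, -0.0862, 0.2278]
ee_rot: [3.141, -0.001, 0.2]
wrist_force: [0.4, 0.9, -1.0]
width: 0.001
```

```bash
python3 -W ignore - <<'E'
from ov import *
Is=[]
for _ in range(6):
    t=manip.read_camera('top'); Is.append(t['image'].astype(float))
t['image']=np.mean(Is,0).astype(np.uint8); np.save('top2.npy',t,allow_pickle=True)
A=ortho(t,.034,.37,.52,.07,.24,3.5); t0=np.load('top.npy',allow_pickle=True).item(); B=ortho(t0,.034,.37,.52,.07,.24,3.5)
A=cv2.convertScaleAbs(A,alpha=1.8);B=cv2.convertScaleAbs(B,alpha=1.8)
# draw pocket
C=np.vstack([A,B[:]]); C=C[:1060]; print(C.shape)
C=np.hstack([A,np.zeros((A.shape[0],5,3),np.uint8)]); 
cv2.imwrite('pics/look.png',A[:,:,::-1])
E
```

```text
(1050, 595, 3)
```

View pics/look.png

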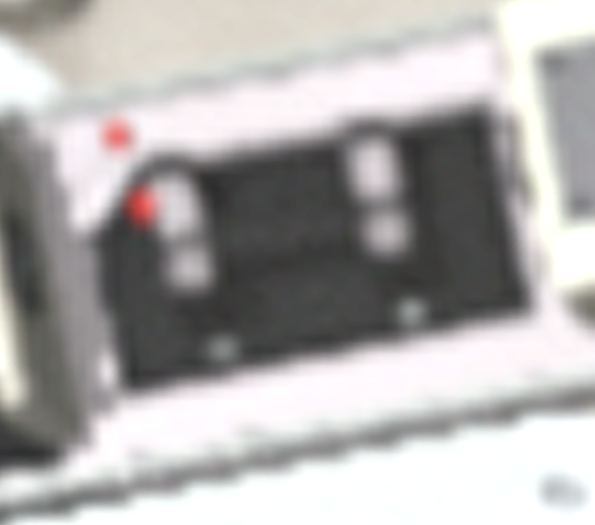

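```bash
cat > prof.py <<'E'
from ov import *
def rect(c,z,pose=(.4498,.1510,11.4),s=4):
    yaw=np.radians(pose[2]); X=np.arange(50,-50,-1/s)/1000; Y=np.arange(80,-80,-1/s)/1000
    gx,gy=np.meshgrid(X,Y,indexing='ij')
    w=np.stack([pose[0]+gx*np.cos(yaw)-gy*np.sin(yaw),pose[1]+gx*np.sin(yaw)+gy*np.cos(yaw),np.full_like(gx,z)],-1)
    p=proj(c,w.reshape(-1,3)).astype(np.float32).reshape(gx.shape+(2,))
    return cv2.remap(c['image'],p[...,0],p[...,1],cv2.INTER_CUBIC).min(2).astype(float)
def cross(v,pos,lo,hi,thr=75):
    # first crossing dark->light going from lo to hi
    n=200; q=np.linspace(lo,hi,n); w=np.interp(q,pos[::-1],v[::-1]); k=np.where(w>thr)[0]
    return q[k[0]] if len(k) else np.nan
def prof(c,z):
    o=rect(c,z); X=np.arange(50,-50,-.25);Y=np.arange(80,-80,-.25)
    for yy in (-50,-40,-10,0,10,40,50):
        i=abs(Y-yy)<2.5; v=o[:,i].mean(1); print('y',yy,'near',round(cross(v,X,-20,-45),1),'far',round(cross(v,X,27,45),1))
    for xx in (-25,-15,-5,5,15,25):
        i=abs(X-xx)<2.5; v=o[i].mean(0); print('x',xx,'-y',round(cross(v,Y,-45,-75),1),'+y',round(cross(v,Y,45,75),1))
E
python3 -W ignore - <<'E'
from prof import *
for f,z in (('top',.034),('top2',.034)):
    print(f); prof(np.load(f+'.npy',allow_pickle=True).item(),z)
from chk import pc
q=np.nanmedian([pc(manip.read_camera('top')) for _ in range(5)],0).reshape(-1,3)
for X0 in (-22,0,22):
  print(X0,[ (lo,np.nanmedian(q[(abs(q[:,0]-X0)<8)&(abs(q[:,1]-lo)<4)&(q[:,2]<90)][:,2]).round(1)) for lo in (-52,-44,-28,-15,0,15,28,40,48,55)])
print('deck',[ (y,np.nanmedian(q[(abs(q[:,0]+42)<5)&(abs(q[:,1]-y)<10)][:,2]).round(1)) for y in (-50,-25,0,25,50)])
E
```

```text
top
y -50 near -30.2 far 28.7
y -40 near -29.7 far 28.9
y -10 near -29.8 far 28.7
y 0 near -30.3 far 28.7
y 10 near -29.8 far 29.2
y 40 near -29.9 far 29.1
y 50 near -29.9 far 27.0
x -25 -y -57.5 +y 58.7
x -15 -y -56.9 +y 58.4
x -5 -y -56.6 +y 58.9
x 5 -y -58.3 +y 58.6
x 15 -y -56.8 +y 56.2
x 25 -y -57.2 +y 47.1
top2
y -50 near -31.1 far 29.6
y -40 near -30.6 far 29.6
y -10 near -30.7 far 29.5
y 0 near -31.4 far 29.9
y 10 near -30.7 far 30.0
y 40 near -31.1 far 27.0
y 50 near -31.2 far 27.0
x -25 -y -58.4 +y 61.3
x -15 -y -57.7 +y 62.2
x -5 -y -57.8 +y 64.0
x 5 -y -60.1 +y 63.4
x 15 -y -58.1 +y 61.6
x 25 -y -58.3 +y 50.1
-22 [(-52, np.float64(34.6)), (-44, np.float64(36.0)), (-28, np.float64(60.0)), (-15, np.float64(37.8)), (0, np.float64(39.2)), (15, np.float64(40.8)), (28, np.float64(65.6)), (40, np.float64(42.9)), (48, np.float64(43.7)), (55, np.float64(43.9))]
0 [(-52, np.float64(34.5)), (-44, np.float64(35.1)), (-28, np.float64(70.1)), (-15, np.float64(68.9)), (0, np.float64(71.3)), (15, np.float64(72.6)), (28, np.float64(77.9)), (40, np.float64(42.3)), (48, np.float64(43.9)), (55, np.float64(44.4))]
22 [(-52, np.float64(34.2)), (-44, np.float64(35.2)), (-28, np.float64(57.5)), (-15, np.float64(38.4)), (0, np.float64(39.6)), (15, np.float64(41.4)), (28, np.float64(88.1)), (40, np.float64(43.2)), (48, np.float64(43.6)), (55, np.float64(37.4))]
deck [(-50, np.float64(34.9)), (-25, np.float64(34.8)), (0, np.float64(34.9)), (25, np.float64(34.2)), (50, np.float64(34.8))]
```

The top view shows the carrier's x and yaw are good, but it sits about 3 mm too far +y. Its +y end rests on the rim at 44 mm, and a dark gap shows at the -y end at (510,160). I'll nudge it in -y by pushing on the +y V-block.

Run:
```python
from h import *
s=manip.sense();print(s['eef_pos'],s['t']); togo(.4397,.2010,.14,np.radians(11.4))
```

```text
[ 0.49571272 -0.08283593  0.22699423] 16.5
tool cm [  0.21 -28.93   8.7 ] turn deg 0.18 (alt -179.8 )
```

Request:
{"fn": "apply_moves", "kwargs": {
  "deltas": [
    [-1,0.2,-4,0,0],
    [-1,0.2,-9,0,0],
    [-1,0.2,-14,1,0],
    [-1,0.2,-19,3,0],
    [-1,0.2,-24,6,0],
    [-1,0.2,-28,8,0],
    [-1,0.2,-28.9,8.7,0.2],
    [-1,0.2,-28.9,8.7,0.2]
  ]
}}

```text
t: 17.3
eef_pos: [0.4383, 0.2032, 0.1387]
ee_rot: [-3.14, 0.002, 0.203]
wrist_force: [-0.4, -0.6, -0.3]
width: 0.002
```

Run:
```python
from h import *
c=manip.read_camera('scene');c=manip.read_camera('scene')
s=manip.sense();print(s['eef_pos'],s['t']); togo(.4397,.2010,.056,np.radians(11.4))
```

```text
[0.44016948 0.19944763 0.1399112 ] 17.4
tool cm [-0.02 -0.16  8.39] turn deg -0.08 (alt 179.9 )
```

Request:
{"fn": "apply_moves", "kwargs": {
  "deltas": [
    [-1,0,-0.15,3,0],
    [-1,0,-0.15,5.5,0],
    [-1,0,-0.15,7,0],
    [-1,0,-0.15,8,0],
    [-1,0,-0.15,8.4,0],
    [-1,0,-0.15,8.4,0]
  ]
}}

```text
t: 18.0
eef_pos: [0.4406, 0.2004, 0.0562]
ee_rot: [3.141, -0.0, 0.195]
wrist_force: [-1.7, 0.6, 0.4]
width: -0.002
```

Request:
{"fn": "apply_moves", "kwargs": {
  "deltas": [
    [-1,0,0.2,0,0],
    [-1,0,0.4,0,0],
    [-1,0,0.5,0,0],
    [-1,0,0.5,0,0]
  ]
}}

```text
t: 18.4
eef_pos: [0.4413, 0.1958, 0.0563]
ee_rot: [3.142, -0.001, 0.196]
wrist_force: [0.9, -0.2, 0.6]
width: 0.002
```

Request:
{"fn": "apply_moves", "kwargs": {
  "deltas": [
    [-1,0,0.1,0,0],
    [-1,0,0.2,0,0],
    [-1,0,0.2,0,0]
  ]
}}

```text
t: 18.7
eef_pos: [0.4415, 0.194, 0.0559]
ee_rot: [3.141, 0.0, 0.196]
wrist_force: [0.7, 0.6, -1.3]
width: -0.002
```

Request:
{"fn": "apply_moves", "kwargs": {
  "deltas": [
    [-1,0,0.1,0,0],
    [-1,0,0.2,0,0],
    [-1,0,0.2,0,0]
  ]
}}

```text
t: 19.0
eef_pos: [0.4419, 0.1923, 0.0559]
ee_rot: [-3.141, -0.0, 0.196]
wrist_force: [-0.4, 0.8, -0.0]
width: 0.001
```

Request:
{"fn": "apply_moves", "kwargs": {
  "deltas": [
    [-1,0,0.1,0,0],
    [-1,0,0.2,0,0],
    [-1,0,0.2,0,0]
  ]
}}

```text
t: 19.3
eef_pos: [0.4421, 0.1909, 0.0559]
ee_rot: [-3.141, -0.0, 0.197]
wrist_force: [-0.5, 2.5, -0.4]
width: -0.001
```

```bash
python3 -W ignore -c "
from chk import *
ends()"
```

```text
deck near: z med 30.8 21
-58 -46 1 30.6
-46 -35 30 34.1
-20 0 20 32.3
0 20 33 34.9
35 45 5 30.7
45 56 6 30.6
block -1 21 79.0
block 1 38 92.9
19.5 [0.4421 0.1909 0.056 ] [-1.7995e+02 -1.0000e-02  1.1270e+01] [-1.7  3.2  0.5]
```

The +y end dropped flush with the deck, so the carrier is in. Backing off and heading for the tube, with a top-view check on the way.

Request:
{"fn": "apply_moves", "kwargs": {
  "deltas": [
    [-1,0,-0.3,0,0],
    [-1,0,-0.4,-2,0],
    [-1,0,-0.4,-6,0],
    [-1,0,0,-11,0],
    [-0.5,0,5,-15,-8],
    [-0.4,0,10,-17,-16],
    [-0.4,0,15,-17,-24],
    [-0.4,0,20,-17,-32]
  ]
}}

```text
t: 20.3
eef_pos: [0.4772, 0.0158, 0.2263]
ee_rot: [3.139, -0.0, 0.751]
wrist_force: [1.0, -0.2, -0.4]
width: 0.301
```

Run:
```python
from h import *
s=manip.sense();print(s['eef_pos'],s['t'],s['joint_pos'].round(2)); togo(.4895,-.2156,.12,np.radians(78.2))
```

```text
[0.47715972 0.01582547 0.22626309] 20.3 [ 0.31  0.44 -0.57  1.98  0.32  0.81  0.32]
tool cm [-14.9   17.75  10.63] turn deg -35.14 (alt 144.9 )
```

```bash
python3 -W ignore - <<'E'
from prof import *
P=np.load('topP.npy'); q=P.reshape(-1,3); q=q[(q[:,2]>.04)&(q[:,2]<.2)]
d=q[:,:2]-[.4895,-.2156]; a=np.radians(78.2)
u=d@[np.cos(a),np.sin(a)]*1000; v=d@[np.sin(a),-np.cos(a)]*1000
m=(abs(u)<70)&(abs(v)<70); 
k=np.argsort(np.maximum(abs(u[m]),abs(v[m])))[:12:3]
print('near obstacles u(jaw) v(axis) z',np.c_[u[m][k],v[m][k],q[m][k,2]*1000].round(0).tolist())
ts=[manip.read_camera('top') for _ in range(4)]
t=ts[-1]; t['image']=np.mean([x['image'].astype(float) for x in ts],0).astype(np.uint8); prof(t,.034)
from chk import pc
q=np.nanmedian([pc(x) for x in ts],0).reshape(-1,3)
for X0 in (-24,0,24):
  print(X0,[ (lo,float(np.nanmedian(q[(abs(q[:,0]-X0)<6)&(abs(q[:,1]-lo)<4)&(q[:,2]<95)][:,2]).round(1))) for lo in (-52,-44,-28,-15,0,15,28,40,48,54)])
for sg in (-1,1):
  # grooves: bright spots
  k=q[(abs(q[:,1]-sg*27)<8)&(abs(q[:,0])<26)&(q[:,2]>74)]; print('block',sg,len(k),k.mean(0).round(1),k[:,2].max())
k=q[(q[:,2]>52)&(q[:,2]<90)&(abs(q[:,0])<35)&(abs(q[:,1])<45)]; print(cv2.minAreaRect(k[:,:2].astype(np.float32)))
print('web', np.nanmean(k[(abs(k[:,1])<15)],0))
E
```

```text
near obstacles u(jaw) v(axis) z [[62.0, -64.0, 112.0], [58.0, -66.0, 111.0], [49.0, -68.0, 116.0], [67.0, -69.0, 116.0]]
y -50 near nan far nan
y -40 near -32.7 far nan
y -10 near -30.8 far 29.4
y 0 near -31.4 far 29.6
y 10 near -30.7 far 29.8
y 40 near -30.9 far 31.2
y 50 near -31.1 far 27.0
x -25 -y -58.1 +y 59.3
x -15 -y -57.1 +y 59.0
x -5 -y -57.5 +y 59.5
x 5 -y -57.5 +y 59.2
x 15 -y -61.3 +y 57.4
x 25 -y -66.9 +y 47.9
-24 [(-52, nan), (-44, nan), (-28, 52.8), (-15, 35.5), (0, 34.9), (15, 35.2), (28, 54.2), (40, 36.5), (48, 34.9), (54, 34.9)]
0 [(-52, nan), (-44, nan), (-28, 69.8), (-15, 66.9), (0, 66.5), (15, 67.2), (28, 69.2), (40, 35.6), (48, 35.1), (54, 34.5)]
24 [(-52, nan), (-44, nan), (-28, 78.3), (-15, 34.3), (0, 34.1), (15, 34.0), (28, 83.1), (40, 33.8), (48, 32.9), (54, 33.1)]
block -1 39 [ -1.9 -28.4  79.2] 84.16718477658668
block 1 35 [-0.4 25.5 80.1] 84.39891604583613
((-0.5120983123779297, -1.1478385925292969), (44.72469711303711, 64.17839813232422), 0.50621497631073)
web [-2.24648688 -0.41335764 65.26781049]
```

The carrier is seated: the plate reads 33–36 mm everywhere against the deck's 34.8. Now the tube.

Request:
{"fn": "apply_moves", "kwargs": {
  "deltas": [
    [0,-2.5,3,1,-8],
    [0,-5,6,2,-16],
    [0,-8,9.5,3,-24],
    [0,-11,13,5,-32],
    [0,-14,16.5,8,-35.1],
    [0,-14.9,17.75,10.6,-35.1],
    [0,-14.9,17.75,10.6,-35.1],
    [0,-14.9,17.75,10.6,-35.1]
  ]
}}

```text
t: 21.3
eef_pos: [0.4879, -0.2108, 0.1187]
ee_rot: [-3.14, -0.002, 1.361]
wrist_force: [0.3, 0.1, -0.1]
width: 0.5
```

```bash
python3 -W ignore - <<'E'
from h import *
for _ in range(3): c=manip.read_camera('scene')
s=manip.sense();print(s['eef_pos'],s['t'],s['joint_pos'].round(2),s['width']); togo(.4895,-.2156,.003,np.radians(78.2))
for r in manip.outline_of(c,'tube')[:2]:
    P=cloud(c); q=P[r['pixels']]; print(r['p'],r['point'],np.nanpercentile(q,[3,50,97],0).round(3))
print(proj(c,[[.532,-.2245,.0125],[.447,-.2068,.0125],[.4895,-.2156,.0125]]).round(1))
p=proj(c,[.4895,-.2156,.03])[0].astype(int); save(c,'tube.png',(p[0]-50,p[1]-55,p[0]+50,p[1]+30),7)
E
```

```text
[ 0.48911047 -0.21074242  0.12041669] 21.45 [ 0.75  0.69 -0.61  1.94  0.6   0.7   1.13] 0.5011358118962412
tool cm [-0.47  0.14 11.74] turn deg -0.13 (alt 179.9 )
[[306.8 221.6]
 [287.7 230.8]
 [297.4 226.1]]
```

View pics/tube.png

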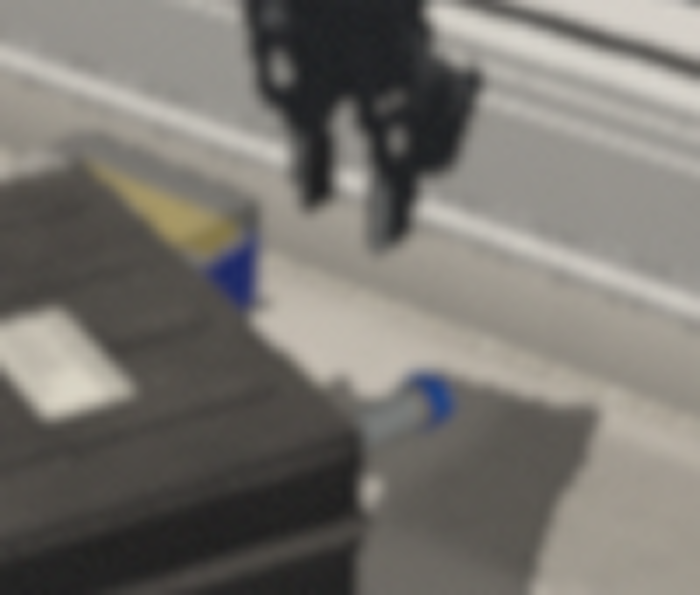

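The crop shows the gripper above the tube, whose visible cap is at about (435,400). I'll check that cap numerically in both cameras.

```bash
python3 -W ignore - <<'E'
from h import *
s=manip.read_camera('scene'); 
t=np.load('top2.npy',allow_pickle=True).item()
for c,w in ((s,[[.532,-.2245,.0125],[.447,-.2068,.0125]]),(t,[[.532,-.2245,.0125],[.447,-.2068,.0125]])):
    pr=proj(c,w); I=c['image'].astype(int); bl=((I[...,2]-I[...,0])>35).astype(np.uint8)
    n,l,st,ce=cv2.connectedComponentsWithStats(bl); P=cloud(c)
    for p in pr:
        for i in range(1,n):
            if np.hypot(*(ce[i]-p))<10: print('pred',p.round(1),'blue',ce[i].round(1),st[i].tolist(),np.nanmedian(P[l==i],0).round(4))
q=manip.sense();print(q['eef_pos'],q['t'])
E
```

```text
pred [306.8 221.6] blue [309.1 222.3] [307, 220, 5, 6, 19] [ 0.5281 -0.2359  0.0164]
pred [294.7 155.3] blue [294.9 154.7] [292, 153, 7, 4, 23] [ 0.5306 -0.2245  0.0244]
pred [289.5 181.1] blue [291.2 180.7] [289, 179, 5, 5, 18] [ 0.4452 -0.2109  0.0244]
[ 0.48875482 -0.21164406  0.12028545] 21.55
```

Request:
{"fn": "apply_moves", "kwargs": {
  "deltas": [
    [0,-0.4,0.15,4,0],
    [0,-0.4,0.15,8,0],
    [0,-0.4,0.15,10,0],
    [0,-0.4,0.15,11,0],
    [0,-0.4,0.15,11.5,0],
    [0,-0.4,0.15,11.6,0],
    [0,-0.4,0.15,11.6,0]
  ],
  "squeeze": 30
}}

```text
t: 22.25
eef_pos: [0.4892, -0.2174, 0.004]
ee_rot: [3.14, 0.0, 1.359]
wrist_force: [-0.3, -0.4, -0.1]
width: 0.5
```

Request:
{"fn": "apply_moves", "kwargs": {
  "deltas": [
    [-0.5,0,0,0.1,0],
    [-0.8,0,0,0.1,0],
    [-1,0,0,0.1,0],
    [-1,0,0,0.1,0],
    [-1,0,0,0.1,0],
    [-1,0,0,0.1,0]
  ]
}}

```text
t: 22.85
eef_pos: [0.4889, -0.2177, 0.0028]
ee_rot: [3.14, 0.001, 1.359]
wrist_force: [-0.3, 0.0, 5.4]
width: 0.216
```

Request:
{"fn": "apply_moves", "kwargs": {
  "deltas": [
    [-1,0,0,0,0],
    [-1,0,0,-1,0],
    [-1,0,0,-4,0],
    [-1,0,0,-9,0],
    [-1,0,0,-14,0],
    [-1,0,0,-19,0],
    [-1,0,0,-19,0]
  ],
  "squeeze": 50
}}

```text
t: 23.55
eef_pos: [0.4924, -0.2178, 0.1987]
ee_rot: [3.13, 0.001, 1.359]
wrist_force: [0.6, -0.1, -1.7]
width: 0.209
```

Run:
```python
from h import *
s=manip.sense();print(s['eef_pos'],s['t'],s['width'],s['wrist_force']); togo(.4495,.1500,.17,np.radians(11.4))
```

```text
[ 0.49235369 -0.21775174  0.19869557] 23.55 0.20917692181097597 [ 0.61171836 -0.1005769  -1.69376066]
tool cm [ 35.05 -11.93   2.87] turn deg 66.46 (alt -113.5 )
```

Request:
{"fn": "apply_moves", "kwargs": {
  "deltas": [
    [-1,4.5,-1.5,0,8.3],
    [-1,9,-3,0,16.6],
    [-1,13.5,-4.6,0,25],
    [-1,18,-6.1,0,33.3],
    [-1,22.5,-7.6,0,41.6],
    [-1,27,-9.2,0,50],
    [-1,31.5,-10.7,0,58.3],
    [-1,35,-11.9,1,66.5]
  ]
}}

```text
t: 24.35
eef_pos: [0.4452, 0.1532, 0.1828]
ee_rot: [-3.14, -0.002, 0.195]
wrist_force: [1.5, -0.5, -1.8]
width: 0.213
```

Request:
{"fn": "apply_moves", "kwargs": {
  "deltas": [
    [-1,0,0,0.5,0],
    [-1,0,0,2,0],
    [-1,0,0,2,0]
  ]
}}

```text
t: 24.65
eef_pos: [0.4438, 0.1489, 0.1605]
ee_rot: [3.141, 0.004, 0.2]
wrist_force: [-0.2, -0.7, -1.3]
width: 0.214
```

```bash
python3 -W ignore - <<'E'
from chk import *
cs=[manip.read_camera('scene') for _ in range(4)]
q=np.nanmedian([pc(c) for c in cs],0); c=cs[-1]
I=np.mean([x['image'] for x in cs],0); bl=((I[...,2]-I[...,0])>35).astype(np.uint8)
n,l,st,ce=cv2.connectedComponentsWithStats(bl)
for i in range(1,n):
    m=(l==i)&~np.isnan(q[...,0]); k=q[m]
    if m.sum()>3 and abs(np.median(k[:,1]))<120 and abs(np.median(k[:,0]))<100: print('blue',m.sum(),ce[i].round(1),np.median(k,0).round(1),k.min(0).round(0),k.max(0).round(0))
s=manip.sense();print(s['eef_pos'],np.degrees(s['ee_rot']),s['t'],s['width'],s['wrist_force']); togo(.4495,.1500,.09,np.radians(11.4))
E
```

```text
blue 24 [197.5 156.9] [-17.6  38.9 178.5] [-50.   2. 167.] [ -6.  50. 209.]
blue 22 [217.  162.1] [-16.4 -45.9 175. ] [-23. -52. 164.] [ -7. -38. 180.]
[0.44591903 0.14922131 0.16237901] [-1.79997341e+02 -2.19557294e-02  1.12962496e+01] 24.85 0.20993302173921136 [-0.14342929  0.68377753 -0.66903784]
tool cm [ 0.37 -0.01  7.24] turn deg -0.1 (alt 179.9 )
```

```bash
python3 -W ignore - <<'E'
from chk import *
c=manip.read_camera('scene'); s=manip.sense(); p=s['eef_pos']; y=s['ee_rot'][2]; ax=np.array([-np.sin(y),np.cos(y),0])
I=c['image'].astype(float); b=np.clip(I[...,2]-I[...,0],0,None)
ctr=p+[0,0,.0095]; A=proj(c,[ctr+.043*ax,ctr-.043*ax,ctr+.05*ax,ctr-.05*ax]); print('pred',A.round(1).tolist())
for a in A[:2]:
    r,k=np.mgrid[:384,:512]; w=b*(np.hypot(r-a[1],k-a[0])<9)*(b>25); print('meas',(w*k).sum()/w.sum(),(w*r).sum()/w.sum(),(w>0).sum(), k[w>0].min(),k[w>0].max())
    i=int(a[1]); print(b[i-5:i+6,int(a[0])-8:int(a[0])+9].astype(int))
print('px/mm',(A[0]-A[1])/86, s['wrist_force'],p)
E
```

```text
pred [[198.9, 157.1], [218.5, 161.4], [197.4, 156.7], [220.1, 161.8]]
meas 197.57544052863437 156.5468061674009 28 195 200
[[  0   0   0   0   0   0   0   0   0   5   6   6   3   3   0   0   0]
 [  0   0   0   0   0   0   0   4  16  31  31  15   3   1   2   2   4]
 [  0   0   0   0   0   0   6  32  60  72  47  18   2   0   1   5   4]
 [  0   0   0   0   0   0  27  74 104  80  32   5   0   0   0   2   2]
 [  0   0   0   0   0   8  52 104 108  54   8   0   0   0   0   4   2]
 [  0   0   0   0   0  21  73 113  88  28   0   0   0   0   2   2   2]
 [  0   0   0   0   0  30  81 112  73  18   0   0   0   1   1   4   2]
 [  0   0   0   0   0  20  62  92  62  13   0   0   0   0   1   3   2]
 [  0   0   0   0   0   0  23  49  45  14   0   0   0   0   2   4   3]
 [  0   0   0   0   0   0   0  11  19   8   0   0   0   0   0   2   2]
 [  0   0   0   0   0   0   0   0   0   0   0   0   0   0   0   0   0]]
meas 217.27761370348495 161.84878913171883 31 215 220
[[ 0  2  0  0  0  0  0  0  0  0  0  0  0  0  0  0  0]
 [ 0  0  0  0  0  0  0  0  0  0  0  0  0  0  0  0  0]
 [ 0  1  0  0  0  0  0  4  8  8  3  0  0  0  0  0  0]
 [ 0  0  0  1  2 10 20 30 39 38 22  4  0  0  0  0  0]
 [ 0  0  0  1  6 27 52 69 74 60 34 11  0  0  0  0  0]
 [ 1  0  0  0  9 36 72 92 82 50 23  8  0  0  0  0  0]
 [ 0  0  0  1 11 42 78 95 73 35 14  6  0  0  0  0  0]
 [ 0  0  0  0 10 39 74 91 66 31 12  5  0  0  0  0  0]
 [ 0  0  0  0  0 18 49 72 60 33 18  6  0  0  0  0  0]
 [ 0  0  0  0  0  0 17 35 37 28 15  3  0  0  0  0  0]
 [ 0  0  0  0  0  0  0  5  8  6  2  0  0  0  0  0  0]]
px/mm [-0.22778102 -0.05070199] [-0.04689668  0.87604839 -1.62649083] [0.44603465 0.14931363 0.16246604]
```

Request:
{"fn": "apply_moves", "kwargs": {
  "deltas": [
    [-1,0.35,-0.1,2,-0.1],
    [-1,0.35,-0.1,4.5,-0.1],
    [-1,0.35,-0.1,6.5,-0.1],
    [-1,0.35,-0.1,7.4,-0.1],
    [-1,0.35,-0.1,7.4,-0.1],
    [-1,0.35,-0.1,7.4,-0.1]
  ]
}}

```text
t: 25.5
eef_pos: [0.4494, 0.1517, 0.0886]
ee_rot: [-3.141, -0.001, 0.2]
wrist_force: [-0.6, 0.5, -2.0]
width: 0.209
```

```bash
python3 -W ignore - <<'E'
from chk import *
cs=[manip.read_camera('scene') for _ in range(4)]
q=np.nanmedian([pc(c) for c in cs],0)
I=np.mean([x['image'] for x in cs],0); bl=((I[...,2]-I[...,0])>35).astype(np.uint8)
n,l,st,ce=cv2.connectedComponentsWithStats(bl)
for i in range(1,n):
    m=(l==i)&~np.isnan(q[...,0]); k=q[m]
    if m.sum()>3 and abs(np.median(k[:,1]))<120 and abs(np.median(k[:,0]))<100: print('blue',m.sum(),ce[i].round(1),np.median(k,0).round(1),np.percentile(k,10,0).round(0),np.percentile(k,90,0).round(0))
f=q.reshape(-1,3)
for sg in (-1,1):
    k=f[(f[:,0]>-26)&(f[:,0]<-14)&(f[:,1]*sg>15)&(f[:,1]*sg<40)&(f[:,2]>45)&(f[:,2]<78)]; print('block',sg,len(k),np.percentile(k,[5,50,95],0).round(1).tolist() if len(k) else '')
s=manip.sense();print(s['eef_pos'],np.degrees(s['ee_rot']),s['t'],s['width'],s['wrist_force']); togo(.4495,.1502,.0705,np.radians(11.4))
E
```

```text
blue 27 [199.1 174.9] [-13.7  42.6 101.6] [-27.  27.  92.] [ -5.  49. 119.]
blue 23 [219. 180.] [-11.9 -45.6 101.4] [-16. -50.  94.] [ -6. -39. 107.]
block -1 25 [[-25.9, -36.9, 46.8], [-23.9, -34.5, 58.3], [-15.3, -24.5, 75.5]]
block 1 27 [[-25.8, 18.2, 46.2], [-23.5, 20.7, 59.8], [-14.6, 30.0, 76.8]]
[0.44947974 0.15171318 0.08880857] [-1.79984826e+02 -1.00598047e-01  1.14523171e+01] 25.7 0.21167982258172746 [ 0.39433878 -0.49015305 -1.30123732]
tool cm [-0.03  0.15  1.83] turn deg 0.05 (alt -179.9 )
```

Request:
{"fn": "apply_moves", "kwargs": {
  "deltas": [
    [-1,0,0.05,0.6,0],
    [-1,0,0.05,1.1,0],
    [-1,0,0.05,1.4,0],
    [-1,0,0.05,1.6,0],
    [-1,0,0.05,1.7,0],
    [-1,0,0.05,1.7,0]
  ]
}}

```text
t: 26.3
eef_pos: [0.4486, 0.1506, 0.0709]
ee_rot: [3.141, 0.001, 0.2]
wrist_force: [-0.8, -1.1, -0.2]
width: 0.214
```

Request:
{"fn": "apply_moves", "kwargs": {
  "deltas": [
    [-1,0,0,0.05,0],
    [-1,0,0,0.1,0],
    [-1,0,0,0.1,0],
    [-1,0,0,0.1,0]
  ]
}}

```text
t: 26.7
eef_pos: [0.4486, 0.1506, 0.0706]
ee_rot: [3.141, 0.0, 0.2]
wrist_force: [-2.7, -2.2, 9.2]
width: 0.214
```

Request:
{"fn": "apply_moves", "kwargs": {
  "deltas": [
    [-1,0,0,-0.05,0],
    [-0.45,0,0,-0.05,0],
    [-0.3,0,0,-0.05,0],
    [-0.2,0,0,-0.05,0],
    [0,0,0,-0.05,0],
    [0,0,0,-0.05,0]
  ]
}}

```text
t: 27.3
eef_pos: [0.449, 0.1512, 0.0704]
ee_rot: [-3.141, -0.0, 0.2]
wrist_force: [0.7, 0.1, 0.5]
width: 0.498
```

Request:
{"fn": "apply_moves", "kwargs": {
  "deltas": [
    [0,0,0,-1,0],
    [0,0,0,-3,0],
    [0,0,0,-7,0],
    [0,0,0,-12,0],
    [0,0,4,-15,0],
    [-0.5,0,9,-15,0],
    [-1,0,14,-15,0],
    [-1,0,19,-15,0]
  ]
}}

```text
t: 28.1
eef_pos: [0.4869, -0.037, 0.2218]
ee_rot: [3.141, -0.002, 0.201]
wrist_force: [1.2, 0.6, 0.8]
width: 0.009
```

```bash
python3 -W ignore - <<'E'
from chk import *
for n in ('scene','top'):
    cs=[manip.read_camera(n) for _ in range(4)]
    q=np.nanmedian([pc(c) for c in cs],0); c=cs[-1]
    I=np.mean([x['image'] for x in cs],0); bl=((I[...,2]-I[...,0])>35).astype(np.uint8)
    N,l,st,ce=cv2.connectedComponentsWithStats(bl)
    for i in range(1,N):
        m=(l==i)&~np.isnan(q[...,0]); k=q[m]
        if m.sum()>3 and abs(np.median(k[:,1]))<120 and abs(np.median(k[:,0]))<100: print(n,'blue',m.sum(),ce[i].round(1),np.median(k,0).round(1),np.percentile(k,10,0).round(0),np.percentile(k,90,0).round(0))
    f=q.reshape(-1,3)
    for lo,hi in ((-40,-34),(-33,-22),(-20,0),(0,20),(22,33),(34,40)):
        k=f[(abs(f[:,0])<9)&(f[:,1]>lo)&(f[:,1]<hi)&(f[:,2]>60)&(f[:,2]<130)]; print(lo,hi,len(k),np.percentile(k[:,2],90).round(1) if len(k) else '')
    globals()[n]=c,I
c,I=top; c['image']=I.astype(np.uint8); A=cv2.convertScaleAbs(ortho(c,.08,.37,.52,.06,.24,2.2),alpha=1.5)
c,I=scene; p=proj(c,[.45,.15,.07])[0].astype(int); B=cv2.resize(I[p[1]-28:p[1]+27,p[0]-33:p[0]+33].astype(np.uint8),None,fx=6,fy=6,interpolation=cv2.INTER_CUBIC)
W=A.shape[1]+B.shape[1]; H=max(A.shape[0],B.shape[0]); C=np.zeros((H,W,3),np.uint8); C[:A.shape[0],:A.shape[1]]=A; C[:B.shape[0],A.shape[1]:]=B
print(C.shape); cv2.imwrite('pics/tb.png',C[:,:,::-1])
s=manip.sense();print(s['eef_pos'],s['t'],s['joint_pos'].round(2))
E
```

```text
scene blue 29 [199.6 179. ] [-11.8  43.   83. ] [-17.  37.  73.] [ 5. 68. 90.]
scene blue 36 [219.1 184.6] [-13.  -44.   82.8] [-18. -50.  67.] [  1. -37.  89.]
-40 -34 4 90.1
-33 -22 4 86.5
-20 0 10 86.6
0 20 14 86.9
22 33 3 86.0
34 40 5 89.9
top blue 38 [186.6 173.3] [ -3.5 -42.   91.7] [-11. -47.  83.] [  6. -36.  94.]
top blue 35 [158.4 178.9] [-4.2 45.3 92.7] [-13.  40.  84.] [ 5. 51. 95.]
-40 -34 11 94.5
-33 -22 20 92.9
-20 0 40 91.1
0 20 40 90.9
22 33 18 91.4
34 40 12 93.7
(331, 792, 3)
[ 0.48648682 -0.03329617  0.22071628] 28.5 [ 0.3   0.44 -0.4   1.96  0.23  0.79 -0.03]
```

View pics/tb.png

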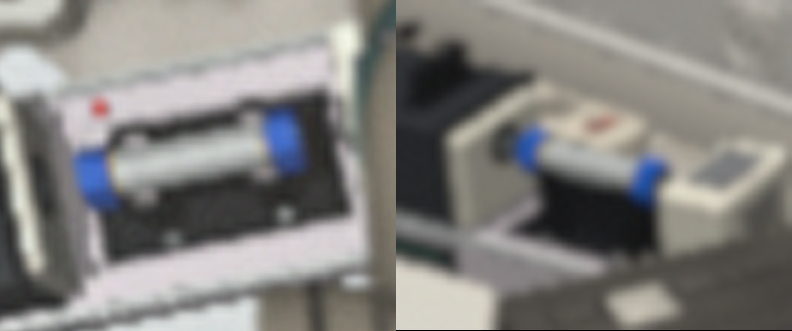

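The tube lies level in both V's: barrel top 91 mm, so the axis is at 81 mm, with the blue caps outside the blocks at (97,180) and (287,140). Next, the hood: push its rib from behind.

Run:
```python
from h import *
togo(.4205,.2961,.19,np.radians(11.4))
```

```text
tool cm [  0.19 -33.59   3.07] turn deg 0.25 (alt -179.8 )
```

Request:
{"fn": "apply_moves", "kwargs": {
  "deltas": [
    [-1,0.2,-4.5,0,0],
    [-1,0.2,-9,0,0],
    [-1,0.2,-13.5,0,0],
    [-1,0.2,-18,0,0],
    [-1,0.2,-22.5,0.5,0],
    [-1,0.2,-27,1,0],
    [-1,0.2,-31.5,2,0],
    [-1,0.2,-33.6,3,0]
  ]
}}

```text
t: 29.3
eef_pos: [0.4192, 0.301, 0.1908]
ee_rot: [-3.138, -0.001, 0.208]
wrist_force: [0.6, -0.8, 0.0]
width: 0.002
```

```bash
python3 -W ignore - <<'E'
from chk import *
q=np.nanmedian([pc(manip.read_camera('scene')) for _ in range(4)],0).reshape(-1,3)
k=q[(abs(q[:,0])<30)&(q[:,1]>80)&(q[:,1]<170)&(q[:,2]>118)&(q[:,2]<140)]; print('rib',len(k),np.percentile(k,[5,50,95],0).round(1).tolist())
s=manip.sense();print(s['eef_pos'],s['t']); togo(.4205,.2961,.118,np.radians(11.4))
E
```

```text
rib 42 [[-28.9, 110.8, 118.4], [-5.7, 113.8, 124.8], [18.8, 120.9, 128.6]]
[0.42078839 0.29512551 0.19026438] 29.5
tool cm [-0.01 -0.1   7.23] turn deg 0.24 (alt -179.8 )
```

Request:
{"fn": "apply_moves", "kwargs": {
  "deltas": [
    [-1,0,-0.1,3,0],
    [-1,0,-0.1,6,0],
    [-1,0,-0.1,7.2,0],
    [-1,0,-0.1,7.2,0],
    [-1,0,0.5,7.2,0],
    [-1,0,1,7.2,0],
    [-1,0,1.5,7.2,0],
    [-1,0,2,7.2,0]
  ]
}}

```text
t: 30.3
eef_pos: [0.4267, 0.2754, 0.1195]
ee_rot: [-3.14, -0.002, 0.2]
wrist_force: [0.6, 1.5, 0.0]
width: 0.003
```

Request:
{"fn": "apply_moves", "kwargs": {
  "deltas": [
    [-1,0,1,0,0],
    [-1,0,2,0,0],
    [-1,0,3,0,0],
    [-1,0,4,0,0],
    [-1,0,5,0,0],
    [-1,0,6,0,0],
    [-1,0,7,0,0],
    [-1,0,7,0,0]
  ]
}}

```text
t: 31.1
eef_pos: [0.4396, 0.2036, 0.1181]
ee_rot: [3.139, 0.002, 0.197]
wrist_force: [0.1, -0.1, -0.5]
width: 0.0
```

Request:
{"fn": "apply_moves", "kwargs": {
  "deltas": [
    [-1,0,1,0,0],
    [-1,0,2,0,0],
    [-1,0,3,0,0],
    [-1,0,4,0,0],
    [-1,0,5,0,0],
    [-1,0,6,0,0],
    [-1,0,6.5,0,0],
    [-1,0,6.5,0,0]
  ]
}}

```text
t: 31.9
eef_pos: [0.4532, 0.1411, 0.1185]
ee_rot: [3.141, -0.0, 0.198]
wrist_force: [-0.1, -0.0, 0.3]
width: 0.002
```

Request:
{"fn": "apply_moves", "kwargs": {
  "deltas": [
    [-1,0,0.3,0,0],
    [-1,0,0.6,0,0],
    [-1,0,0.8,0,0],
    [-1,0,0.9,0,0],
    [-1,0,1.0,0,0],
    [-1,0,1.0,0,0]
  ]
}}

```text
t: 32.5
eef_pos: [0.455, 0.1329, 0.1186]
ee_rot: [-3.141, -0.001, 0.2]
wrist_force: [0.8, 2.2, 0.8]
width: -0.002
```

Request:
{"fn": "apply_moves", "kwargs": {
  "deltas": [
    [-1,0,0.15,0,0],
    [-1,0,0.3,0,0],
    [-1,0,0.3,0,0]
  ]
}}

```text
t: 32.8
eef_pos: [0.4552, 0.1317, 0.1186]
ee_rot: [-3.139, -0.001, 0.201]
wrist_force: [-1.8, 5.3, 0.5]
width: -0.002
```

Request:
{"fn": "apply_moves", "kwargs": {
  "deltas": [
    [-1,0,0.15,0,0],
    [-1,0,0.3,0,0],
    [-1,0,0.3,0,0]
  ]
}}

```text
t: 33.1
eef_pos: [0.4552, 0.1316, 0.1186]
ee_rot: [-3.135, -0.002, 0.203]
wrist_force: [-3.2, 11.7, -0.7]
width: -0.001
```

Request:
{"fn": "apply_moves", "kwargs": {
  "deltas": [
    [-1,0,0.15,0,0],
    [-1,0,0.3,0,0],
    [-1,0,0.3,0,0]
  ]
}}

```text
t: 33.4
eef_pos: [0.4553, 0.1315, 0.1187]
ee_rot: [-3.132, -0.002, 0.206]
wrist_force: [-4.7, 17.0, -1.5]
width: 0.003
```

The hood met a firm stop at y' ≈ -20 mm, where I predicted it. Backing off for a final check.

Request:
{"fn": "apply_moves", "kwargs": {
  "deltas": [
    [-1,0,-0.8,0,0],
    [-1,0,-1.6,0,0],
    [-1,0,-1.6,-3,0],
    [-1,0,-1.6,-8,0],
    [-1,0,3,-12,0],
    [-1,0,8,-12,0],
    [-1,0,13,-12,0],
    [-1,0,18,-12,0]
  ]
}}

```text
t: 34.2
eef_pos: [0.4903, -0.0468, 0.239]
ee_rot: [3.14, 0.0, 0.199]
wrist_force: [1.0, 0.4, 0.3]
width: 0.0
```

```bash
python3 -W ignore - <<'E'
from chk import *
for n in ('top','scene'):
    c=manip.read_camera(n); q=pc(c).reshape(-1,3)
    k=q[(abs(q[:,0])<30)&(q[:,1]>-80)&(q[:,1]<20)&(q[:,2]>124)&(q[:,2]<137)]; print(n,'rib',len(k),np.percentile(k,[5,50,95],0).round(1).tolist())
    P=cloud(c)
    for o in ('bottle','pot','vial'):
        for r in manip.outline_of(c,o)[:1]: print(o,round(r['p'],2),np.nanmedian(P[r['pixels']],0).round(3))
s=manip.sense();print(s['t'],s['eef_pos'],s['wrist_force'])
E
```

```text
top rib 59 [[-24.0, -39.1, 126.9], [-3.9, -34.9, 130.8], [20.6, -30.1, 134.4]]
bottle 0.56 [ 0.543 -0.508  0.056]
pot 0.65 [ 0.33  -0.455  0.058]
scene rib 24 [[-27.0, -44.3, 124.4], [-4.5, -38.6, 127.1], [16.9, -33.2, 130.3]]
bottle 0.87 [ 0.538 -0.517  0.077]
pot 0.62 [ 0.317 -0.467  0.051]
34.6 [ 0.4901441  -0.04233877  0.23841522] [-1.18054826  0.36789824 -0.34998221]
```

```bash
python3 -c "
from cell import manip
manip.close_job()"
```

```text
the job is handed in; nothing more can be done
```

The photometer is ready and the job is handed in, at 34.6 s on the robot's clock.

- **Carrier:** on the first try it caught about 3 mm too far toward the hood, with its +y end on the pocket rim. It took up to about 50 N of downward pressing before I released it. I then nudged it sideways and it dropped home. Afterwards the plate read 33–36 mm against the deck's 34.8 mm, with the cut corner in the filled corner. The arm hid the -y end of the plate in that check.
- **Tube:** it lies level across both V-blocks with its axis about 81 mm up and its caps outside the blocks. The two cameras differed by up to about 2.5 mm on its position along y.
- **Hood:** I pushed it to a firm stop, at up to 17 N. The top camera then put its rib at -34.9 mm, against -35 mm for fully shut. The scene camera read -38.6 mm, which I put down to it seeing only the rib's near face.
- **Bystanders:** the bottle and pot measure where they were at the start. The networks never reported the vial in either camera, so I could not confirm its position; it last showed standing in a picture taken at the start, and no move went near it after the carrier pick-up.

At hand-in the arm was clear of everything.

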